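# Power the readout dock and hold the logger on its contacts

### The job

Lay the battery pack in the open drawer of the readout dock, let go of it and push the drawer fully shut, so that the dock has power. Then stand the temperature logger on the dock's bed, display towards the drawer side and one end up against the low end stop, and with one diagonal push, down and back, press it home on the bed and against the back wall together so that both sets of spring pins are pushed right in; no harder than a firm thumb (well under 60 N). The pins push the logger out again when it is let go, so finish while still holding it pressed home; leave the other things on the desk where they are.

Things in the scene. Friction and masses are not known exactly. Their poses are not given: they have to be found in the camera images.
- dock: Readout dock, fixed: grey base 130 x 130 x 56 mm high, origin at the centre of its underside; -x is its front (drawer side), z up, turned by up to 0.25 rad. Its flat top, 56 mm up, is the bed; 85 mm behind the front edge stands the aluminium back wall, 40 mm above the bed, facing -x. At the bed's +y end a low end stop, 12 mm above the bed, faces -y; the -y end is open.
- seat (a point): Point on the dock's bed surface (56 mm above the desk) where the middle of the logger's underside comes when the logger is home; axes as the dock's. From here the back wall's face is 23 mm towards +x and the end stop's face 31 mm towards +y.
- bed_pins (a joint): Six brass spring pins standing 4 mm out of the bed, moving as one: 0 = fully out, 0.004 = pushed flush with the bed by a logger that sits on it. The push needed is 4 N at the start and 7.2 N when flush, so the logger's own weight does not sink them: unpressed it rests 4 mm above the bed.
- back_pins (a joint): Eight brass spring pins standing 4 mm out of the back wall's face, 16 and 28 mm above the bed, moving as one: 0 = fully out, 0.004 = pushed flush with the wall by a logger that lies against it. The push needed is 2.8 N at the start and 5.6 N when flush.
- drawer (a joint): Battery drawer in the front of the dock: 0 = shut, up to 0.080 = fully open (m of travel towards the dock's -x). It stands open by 74 to 80 mm at the start. It slides with about 1.5 N of friction and stays where it is left.
- pocket (a point): Middle of the pocket floor in the drawer, 13 mm above the desk; moves with the drawer; axes as the dock's. Pocket 68 mm (x) by 42 mm (y); side and rear rims only 8 mm high; in front the drawer front, inner face 34 mm towards -x, rising 33 mm above this floor. Open as at the start the whole pocket lies outside the dock; the dock's opening is about 35 mm high above this floor.
- drawer_front (a point): Middle of the outer face of the drawer front, 26 mm above the desk; the face looks towards the dock's -x and is 106 mm wide, from 12 to 46 mm above the desk. A finger lip, 50 mm wide and 5 mm high, stands 7 mm out of it 41 to 46 mm above the desk. Moves with the drawer.
- pack_center (a point): Centre of the loose battery pack, a black block 60 mm (its x) x 34 mm (its y) x 30 mm high, about 0.14 kg, lying on the desk; its centre is 15 mm above its underside. It fits the pocket with its long side along the dock's x, either way round.
- logger_center (a point): Centre of the loose temperature logger, a white case 46 mm (its x, front to back) x 62 mm (its y, end to end) x 46 mm high, about 0.16 kg, standing on the desk; centre 23 mm above the underside. Its -x side is the front: there the top edge is cut off at 45 degrees (14 mm each way) with a dark display window. Its +x back has brass pads. The two flat ends (62 mm apart) can be gripped.
- display (a point): Middle of the logger's sloping display window, on the 45 degree face at its front: 16 mm in front of (-x of) and 16 mm above the logger's centre.
Not all that is in view belongs to the job. There is more than one size of the dock; the job needs the smaller.

How it is judged (in metres and radians):
On the way, in this order (a step that is already met when the one before it is completed fails the run):
1. the battery pack lies in the pocket of the open drawer and has been let go (z of pack_center in the frame of pocket between 0.01 and 0.019 m and horizontal distance between pack_center and pocket below 0.012 m and contact force between the fingers and pack below 0.1 N and value of joint drawer above 0.04 m), for 0.2 s.
2. the drawer is shut with the pack in it (value of joint drawer below 0.005 m and horizontal distance between pack_center and pocket below 0.012 m and z of pack_center in the frame of pocket below 0.019 m), for 0.2 s.
At the end, for the whole second after the job is handed in: Drawer shut within 6 mm, pack flat in its pocket (12 mm); logger held by the fingers on bed and back wall: 3 mm of home in x, 2.5 mm in height, end within 4 mm of the stop, display in front, square within 0.06 rad, both pin sets in by over 3 of 4 mm; all through the last second (value of joint drawer below 0.006 m and horizontal distance between pack_center and pocket below 0.012 m and z of pack_center in the frame of pocket below 0.019 m and value of joint each of bed_pins, back_pins above 0.003 m and y of logger_center in the frame of seat between -0.004 and 0.003 m and x of logger_center in the frame of seat between -0.003 and 0.003 m and x of display in the frame of seat below -0.008 m and z of logger_center in the frame of seat below 0.0255 m and angle between the x axis of logger_center and the x axis of dock, either way round below 0.06 rad and angle between logger_center's own z axis and vertical below 0.06 rad and contact force between the fingers and logger above 2 N and contact force between logger and dock above 5 N and linear speed of logger below 0.02 m/s); the arm keeps its last pose, push and grip.
It fails at once if the logger is pressed on the dock with more than 60 N (contact force between logger and dock above 60 N).
It fails at once if a bystander on the desk is moved by more than 30 mm (distance of any of timer, label_roll, stapler, tape_roll, reagent_2, stamp_pad, sample_cup_2 from where it was at the start of the episode above 0.03 m).
It also fails if it takes over 59 s, if anything falls off the work surface, if the arm or the gripper's body presses on something with over 40 N, if the wrist force passes 120 N, or if a joint passes its speed limit or range.

### The arm

A 6-joint arm with a two-finger parallel gripper is mounted at the origin on the work surface; the furniture and walls round the work are solid. World frame = base frame: x ahead of the robot, y to its left, z up, the work surface at z = 0. Lengths are in m, angles in degrees, forces in N, time in s.
With the tool pointing down it reaches from about 0.4 to 0.825 m from the base axis. Payload 7 kg.
Tool frame: the origin (TCP) lies at the very end of the fingers, on their centre line; the grasp point (between the pads) lies 19 mm behind it; z points along the fingers, y is the direction in which the jaws open and shut (so a half turn about z gives the same grasp; the last joint's range is limited). The gripper opens to 88 mm and grips with 3 to 60 N. Pads are 19 mm wide; open, the fingers measure 130 mm over their backs; the gripper's body (78 mm by 193 mm) begins 47 mm behind the grasp point.
Start: joints at [-55.342, 20.546, 0.682, 0, -70.136, -16.507], TCP at [0.21, -0.641, 0.227] pointing down, gripper open.
Joint ranges: [-176.03, 176.03], [-82.01, 121.73], [-58.28, 71.71], [-173.87, 95.51], [-174.79, -0.11], [-173.66, 173.66]. Speed limits (degrees/s): [136.94, 136.94, 172.46, 180, 180, 180].

### API

Orientations are given as [roll, pitch, yaw] about the fixed x, y, z axes, in that order (R = Rz(yaw) Ry(pitch) Rx(roll)).
In Python, from plant import ctrl, snapshot, workorder gives the robot as it stands. The module is installed in compiled form; this text tells all that it offers.
- The arm moves only by the shell command python3 -m creep 'ROWS'. ROWS is JSON, a list of rows, each a list of 5 numbers: the shift along the tool's x, y, z scaled (see below), then the turn about the tool's z scaled (see below), then the finger opening in mm, from 0 to 87.6. A call has exactly 8 rows; each row is the pose to reach, as a shift and turn from the pose commanded when the call began, along the tool's axes at that moment, turning the shorter way round; what a row does not reach only later rows make up. The controller multiplies each number of a shift by 0.1 m and each number of a turn by 180 degrees. A row lasts 1/12 s, in which the tool goes at most 41.7 mm and 7.16 degrees, less where a joint would pass 70% of its speed; a pose out of reach is approached as far as the arm can. A call with a number of a shift or a turn outside -1 to 1 is refused whole. A call with a gripper value outside its range is refused whole. The fingers move at their own pace and stop on an object; the grip force is fixed at half the most. Time passes only in rows, so rows that repeat a pose let the fingers close, or fill a call up. It gives the time, the measured TCP pose, the force and the opening at its end, in the units of the state.
- ctrl.get_obs(): the state, without advancing time (a new reading comes with each control period).
- snapshot(name): name is "scene" or "top"; returns a dict with "img" (384x512x3 uint8, blue, green, red), "camera_matrix" (3x3 intrinsics, pixels), "xyz" and "rotation" of the camera in the world. Camera axes: x right, y up, looking along -z (the intrinsics and any distortion apply to the point x, -y, -z); pixel columns grow to the right and rows downward; lengths in m; the calibration is good to about 2 mm. A picture is of the moment at which its call begins. There is no depth.
- workorder.close_job(): hands the job in, once; it reports no verdict.
The state is a dict: "clock": time; "joint_pos": joint angles; "qvel": joint speeds; "tau": joint torques, N m; "tool_pos": TCP position; "orientation": TCP orientation; "force": force on the tool from outside, world axes, zero at the start; "moment": the same for the moment, N m; "opening": finger opening in m.
Only numpy, scipy, OpenCV 4.12 (cv2) and the standard library are available. Lean on these libraries where they do the work, as an engineer would, in place of code of your own. Each camera call takes 0.05 s, during which the arm holds its last target.

## Working session

There is one attempt and no reset: what is moved stays moved. The work goes in short steps, Python scripts to look and compute and a shell command to move; the robot and the scene stay as the last step left them, time stands still between calls to the robot, and variables do not carry over. Pictures are saved under pics/ and viewed, and the job is handed in when it is done.

```bash
mkdir -p pics; ls; python3 - <<'E'
from plant import ctrl, snapshot
import cv2
print(ctrl.get_obs())
for n in("scene","top"):
    s=snapshot(n); cv2.imwrite(f"pics/{n}0.png",s["img"]); print(n,s["camera_matrix"],s["xyz"],s["rotation"],[k for k in s])
E
```

```text
pics
{'clock': 0.0, 'joint_pos': array([-5.53416685e+01,  2.05892867e+01,  6.33327284e-01, -1.97965477e-02,
       -7.01364832e+01, -1.65060610e+01]), 'qvel': array([ 0.02368455,  0.00241511,  0.04851891, -0.05029229,  0.01996473,
       -0.13491852]), 'tau': array([ 2.50460238e-03, -5.82711482e+01,  2.93062466e+01,  6.99718729e+00,
        6.91790512e-03, -9.12208907e-05]), 'tool_pos': array([ 0.21009698, -0.6409459 ,  0.22564457]), 'orientation': array([ 1.79906079e+02, -8.42375800e-03, -1.61854464e+02]), 'force': array([ 0.3926504 , -0.26028919, -0.11459722]), 'moment': array([-0.01510499,  0.03133212,  0.02296101]), 'opening': 0.08754254450387065}
scene [[376.73401389   0.         250.8871507 ]
 [  0.         376.73401389 188.38435262]
 [  0.           0.           1.        ]] [ 0.94406317 -0.37154382  0.89533892] [33.26693658  0.20353233 54.38899788] ['img', 'camera_matrix', 'xyz', 'rotation']
top [[353.27411448   0.         260.55875967]
 [  0.         353.27411448 191.52773017]
 [  0.           0.           1.        ]] [ 0.37111498 -0.0674346   0.93416412] [  8.90424659  -0.97304054 -89.24004589] ['img', 'camera_matrix', 'xyz', 'rotation']
```

View pics/scene0.png

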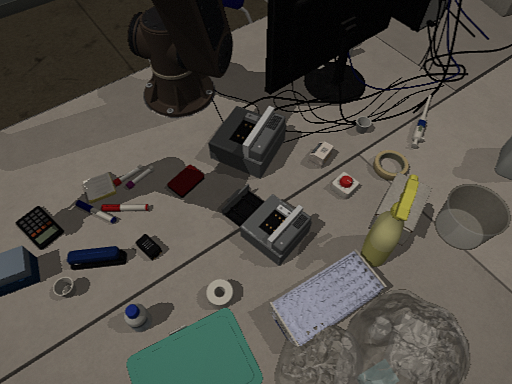

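View pics/top0.png

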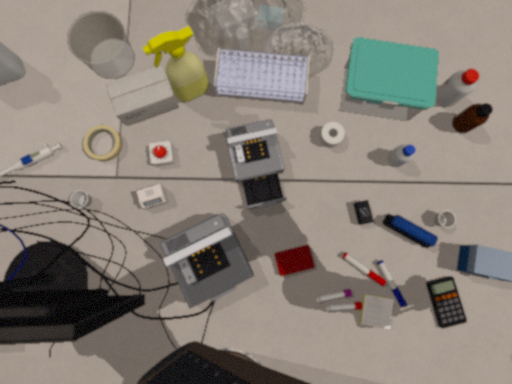

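The picture shows two docks: the larger at scene (248,138) / top (207,260), and the smaller at scene (275,228) / top (255,160) with its drawer open. Next I'll enlarge the candidates for the pack and the logger.

```bash
cat > h.py <<'E'
import numpy as np, cv2
from scipy.spatial.transform import Rotation as R
from scipy.optimize import least_squares
from plant import ctrl, snapshot
def cam(s): 
    return np.array(s["camera_matrix"]),np.array(s["xyz"]),R.from_euler('xyz',s["rotation"],degrees=True).as_matrix()
def proj(s,P):
    K,t,M=cam(s); c=(np.atleast_2d(P)-t)@M; c=c*[1,-1,-1]; p=c@K.T; return p[:,:2]/p[:,2:]
def back(s,uv,z):
    K,t,M=cam(s); uv=np.atleast_2d(uv).astype(float); d=np.c_[uv,np.ones(len(uv))]@np.linalg.inv(K).T*[1,-1,-1]@M.T
    return t+d*((z-t[2])/d[:,2:])
def crop(s,name,x0,y0,w,h,f):
    cv2.imwrite(name,cv2.resize(s["img"][y0:y0+h,x0:x0+w],None,fx=f,fy=f,interpolation=cv2.INTER_CUBIC))
E
python3 - <<'E'
from h import *
s=snapshot("top");q=snapshot("scene")
crop(s,"pics/t1.png",330,180,130,80,6)
crop(s,"pics/t2.png",130,110,170,110,4.5)
crop(q,"pics/s1.png",210,130,150,140,4)
crop(q,"pics/s2.png",60,190,130,100,6)
print(back(s,[[363,212],[151,196],[262,188],[255,150],[294,260]],0.03))
print(back(q,[[148,246],[320,153],[242,205],[275,228],[186,180]],0.03))
E
```

```text
[[ 0.46372684 -0.34596642  0.03      ]
 [ 0.49685291  0.20074369  0.03      ]
 [ 0.52230928 -0.08452832  0.03      ]
 [ 0.62366309 -0.06477049  0.03      ]
 [ 0.3397826  -0.16745279  0.03      ]]
[[ 0.47052657 -0.35246664  0.03      ]
 [ 0.49819062  0.19268639  0.03      ]
 [ 0.51000722 -0.09363421  0.03      ]
 [ 0.61588623 -0.06407583  0.03      ]
 [ 0.35223227 -0.1741182   0.03      ]]
```

View pics/t1.png

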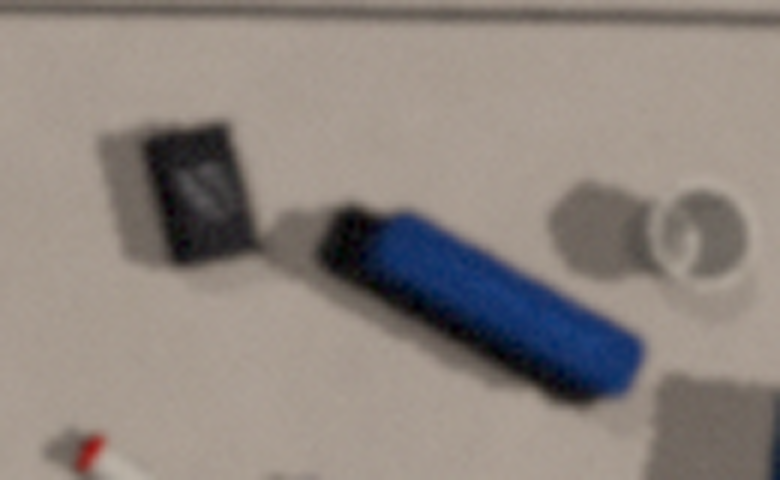

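View pics/t2.png

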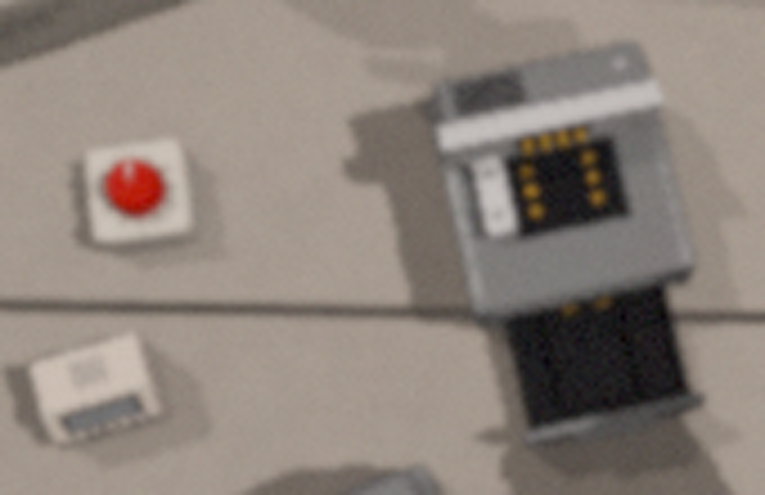

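View pics/s1.png

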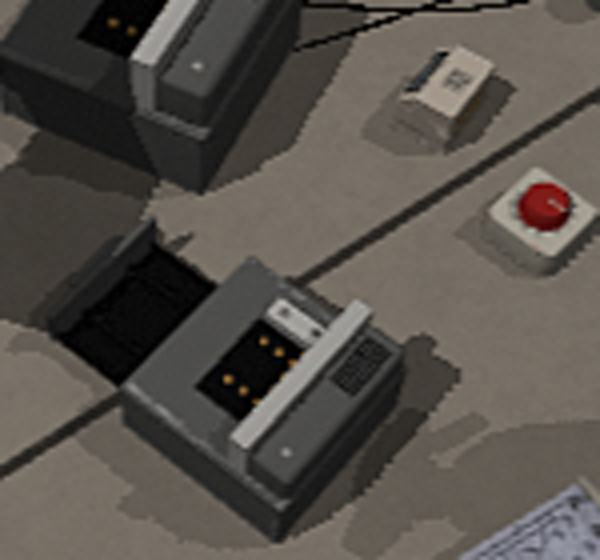

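View pics/s2.png

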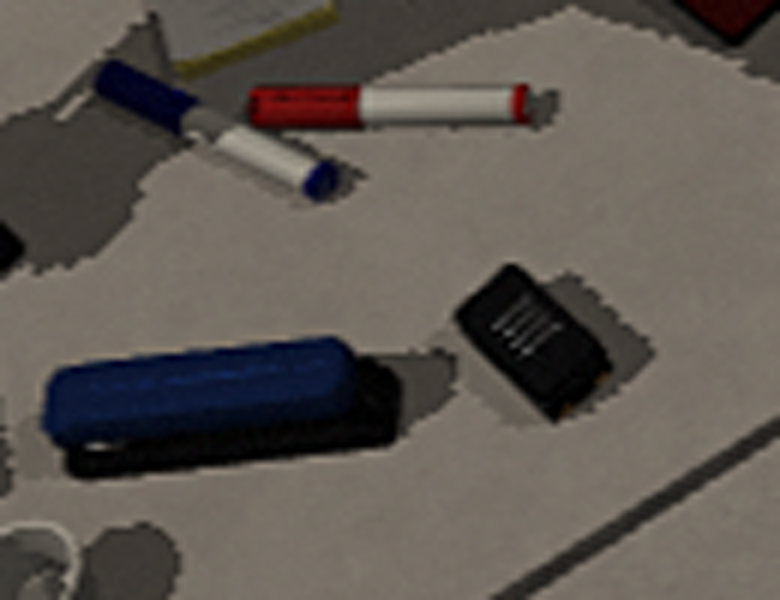

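Candidates:
- **Pack:** black block with brass contacts at scene (148,246) / top (363,212). The neighbouring stapler is blue, and the calculator and red case don't match.
- **Logger:** white case with a dark sloping window at scene (320,153) / top (151,196). The white box with a red knob at (346,185) is a timer or button.
- **Dock:** the smaller one, at scene (275,228). It has an open drawer, and its front edge measures about 130 mm.

Next I fit the known models to both views and check them with wireframes.

```bash
cat > fit.py <<'E'
from h import *
def T(p,P):
    P=np.atleast_2d(P); c,s=np.cos(p[2]),np.sin(p[2])
    return np.c_[p[0]+c*P[:,0]-s*P[:,1],p[1]+s*P[:,0]+c*P[:,1],P[:,2]]
def fit(obs,p0):
    # obs: list of (snap, P(3), uv)
    f=lambda p:np.concatenate([proj(s,T(p,P))[0]-uv for s,P,uv in obs])
    r=least_squares(f,p0,loss='soft_l1'); return r.x,r.fun.reshape(-1,2)
def un(x0,y0,f,pts): return [((x+.5)/f-.5+x0,(y+.5)/f-.5+y0) for x,y in pts]
def box(x0,x1,y0,y1,z0,z1):
    c=np.array([[x,y,z] for x in(x0,x1) for y in(y0,y1) for z in(z0,z1)])
    e=[(i,j) for i in range(8) for j in range(i+1,8) if bin(i^j).count('1')==1]
    return [(c[i],c[j]) for i,j in e]
def draw(s,img,p,segs,x0,y0,f,col):
    for a,b in segs:
        q=proj(s,T(p,[a,b])); q=((q+.5-[x0,y0])*f-.5).round().astype(int)
        cv2.line(img,tuple(map(int,q[0])),tuple(map(int,q[1])),col,1,cv2.LINE_AA)
E
python3 - <<'E'
from fit import *
s=snapshot("top");q=snapshot("scene")
D=.001*np.array
k=lambda *a:np.array(a)/1000
tp=un(130,110,4.5,[(478,316),(690,278),(442,152),(664,106)])
sp=un(210,130,4,[(252,262),(122,391),(370,305),(232,440),(280,542)])
obs=[(s,k(-65,65,56),tp[0]),(s,k(-65,-65,56),tp[1]),(s,k(20,65,96),tp[2]),(s,k(20,-65,96),tp[3]),
(q,k(-65,65,56),sp[0]),(q,k(-65,-65,56),sp[1]),(q,k(20,65,96),sp[2]),(q,k(20,-65,96),sp[3]),(q,k(65,-65,0),sp[4])]
p,r=fit(obs,[.62,-.06,.16]); print("dock",p,r.round(1).tolist())
# logger: 46x62x46 ; 
tl=un(130,110,4.5,[(30,370),(135,334),(162,415),(50,445)])
print("log base/top", back(s,tl,.046))
np.save("dock.npy",p)
a=cv2.resize(s["img"][110:220,130:300],None,fx=4.5,fy=4.5,interpolation=cv2.INTER_CUBIC)
b=cv2.resize(q["img"][130:270,210:360],None,fx=4,fy=4,interpolation=cv2.INTER_CUBIC)
segs=box(-.065,.065,-.065,.065,0,.056)+[(k(20,65,96),k(20,-65,96)),(k(20,65,56),k(20,-65,56))]
dr=[(k(-65-d,y,z),k(-65-d,-y,z)) for d,y,z in((77,53,46),)]
for im,sn,x,y,f in((a,s,130,110,4.5),(b,q,210,130,4)):
    draw(sn,im,p,segs,x,y,f,(0,255,0)); draw(sn,im,p,dr,x,y,f,(255,0,255))
cv2.imwrite("pics/da.png",a);cv2.imwrite("pics/db.png",b)
crop(s,"pics/pt.png",345,195,35,35,16);crop(q,"pics/ps.png",130,228,35,35,16)
crop(s,"pics/lt.png",130,178,45,35,14);crop(q,"pics/ls.png",300,135,45,40,14)
E
```

```text
Traceback (most recent call last):
TypeError: unsupported operand type(s) for *: 'float' and 'builtin_function_or_method'
```

```bash
cat > d.py <<'E'
from fit import *
s=snapshot("top");q=snapshot("scene")
k=lambda *a:np.array(a)/1000
tp=un(130,110,4.5,[(478,316),(690,278),(442,152),(664,106)])
sp=un(210,130,4,[(252,262),(122,391),(370,305),(232,440),(280,542)])
obs=[(s,k(-65,65,56),tp[0]),(s,k(-65,-65,56),tp[1]),(s,k(20,65,96),tp[2]),(s,k(20,-65,96),tp[3]),
(q,k(-65,65,56),sp[0]),(q,k(-65,-65,56),sp[1]),(q,k(20,65,96),sp[2]),(q,k(20,-65,96),sp[3]),(q,k(65,-65,0),sp[4])]
p,r=fit(obs,[.62,-.06,.16]); print("dock",p,r.round(1).tolist())
tl=un(130,110,4.5,[(30,370),(135,334),(162,415),(50,445)])
print("log base/top", back(s,tl,.046))
np.save("dock.npy",p)
a=cv2.resize(s["img"][110:220,130:300],None,fx=4.5,fy=4.5,interpolation=cv2.INTER_CUBIC)
b=cv2.resize(q["img"][130:270,210:360],None,fx=4,fy=4,interpolation=cv2.INTER_CUBIC)
segs=box(-.065,.065,-.065,.065,0,.056)+[(k(20,65,96),k(20,-65,96)),(k(20,65,56),k(20,-65,56))]
dr=[(k(-65-d,y,z),k(-65-d,-y,z)) for d,y,z in((77,53,46),)]
for im,sn,x,y,f in((a,s,130,110,4.5),(b,q,210,130,4)):
    draw(sn,im,p,segs,x,y,f,(0,255,0)); draw(sn,im,p,dr,x,y,f,(255,0,255))
cv2.imwrite("pics/da.png",a);cv2.imwrite("pics/db.png",b)
crop(s,"pics/pt.png",345,195,35,35,16);crop(q,"pics/ps.png",130,228,35,35,16)
crop(s,"pics/lt.png",130,178,45,35,14);crop(q,"pics/ls.png",300,135,45,40,14)
E
python3 d.py
```

```text
dock [ 0.61797314 -0.06233371  0.24222482] [[-1.1, -0.6], [1.7, -3.4], [-1.5, -0.4], [0.7, -1.5], [-0.1, -2.4], [-0.1, -1.3], [-2.0, -3.1], [-0.7, -0.5], [0.0, 1.4]]
log base/top [[0.50468413 0.2336911  0.046     ]
 [0.52617815 0.17613548 0.046     ]
 [0.48035464 0.15843697 0.046     ]
 [0.46253636 0.21974046 0.046     ]]
```

View pics/da.png

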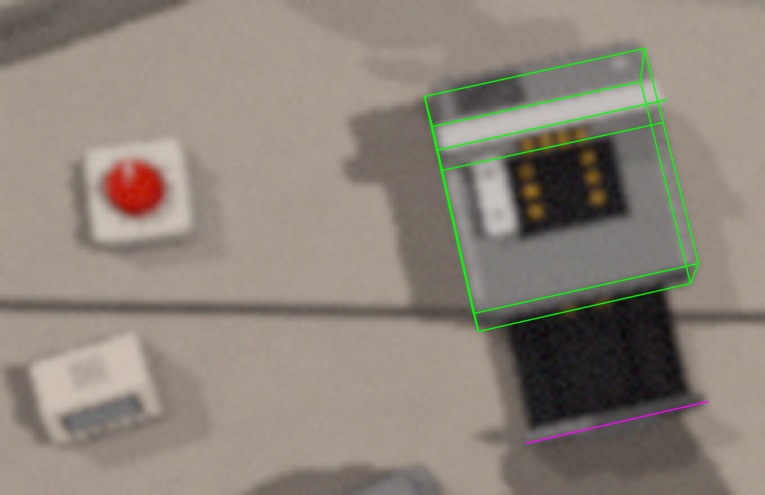

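View pics/db.png

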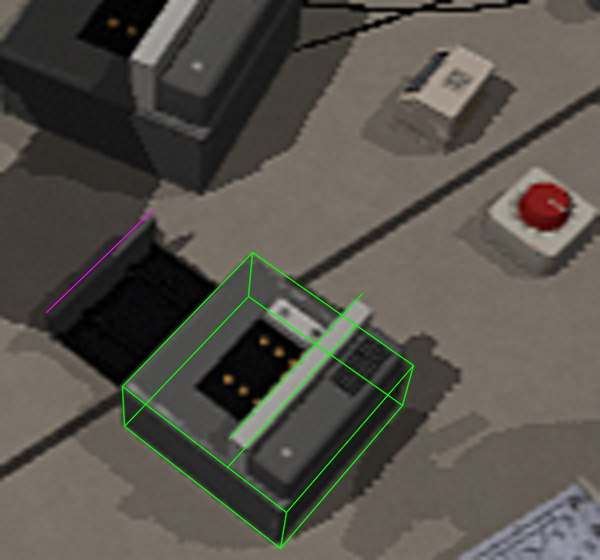

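View pics/pt.png

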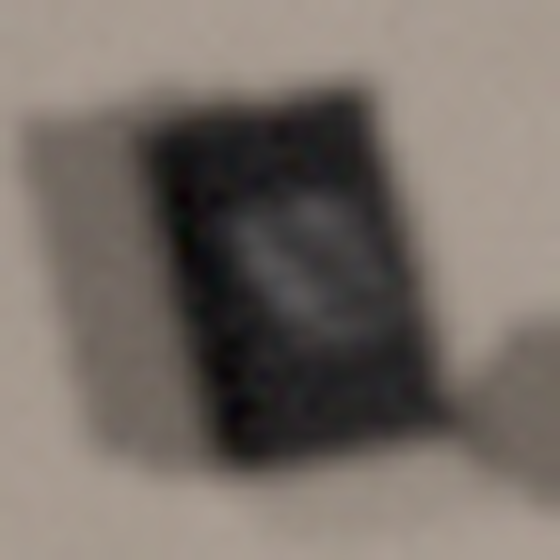

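View pics/ps.png

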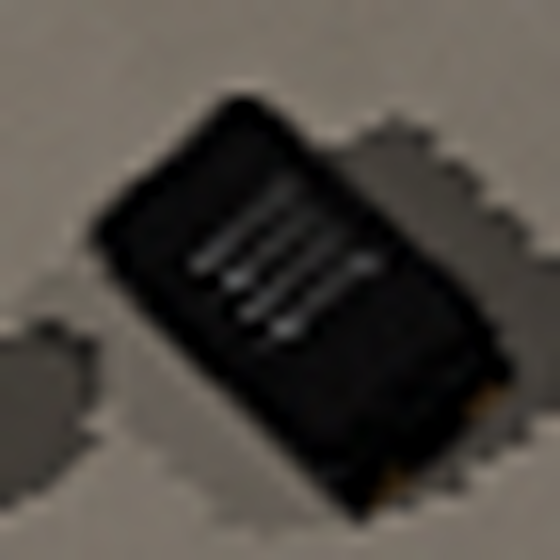

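View pics/lt.png

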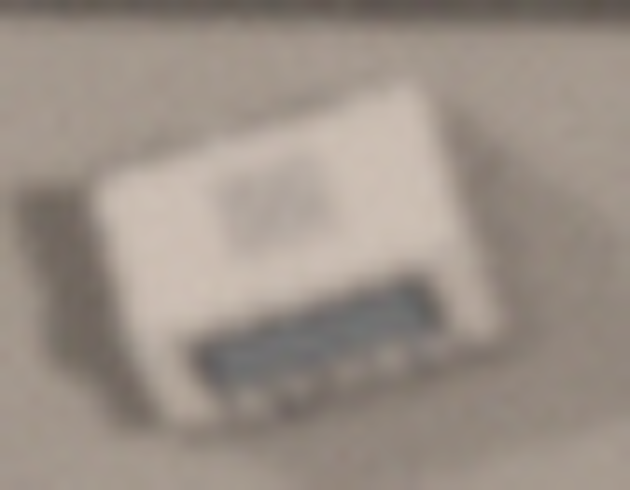

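View pics/ls.png

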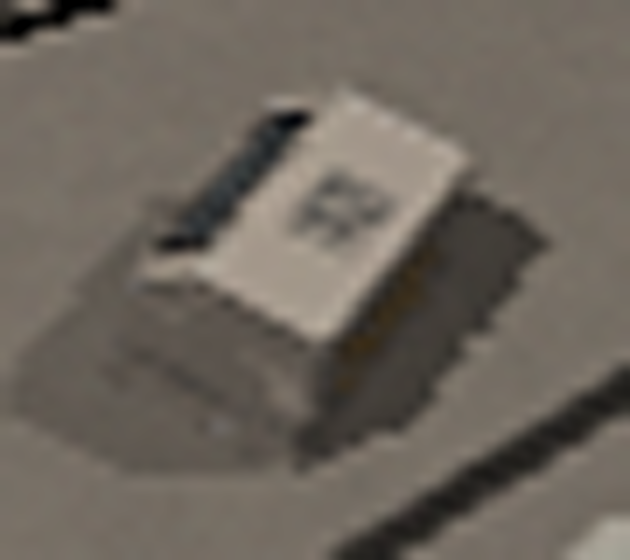

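The first fit is off by up to 3 px. In the top view I probably took the lower edge of the front face for the bed edge, so I'll look closer.

```bash
python3 - <<'E'
from fit import *
s=snapshot("top");q=snapshot("scene")
crop(s,"pics/dt.png",222,115,70,60,10);crop(s,"pics/drt.png",230,165,65,45,12);crop(q,"pics/ds.png",218,180,100,90,6.5)
print(proj(q,[.21,-.641,.227]),proj(s,[.21,-.641,.227]))
E
```

```text
[[-51.67210108 188.41658212]] [[550.26180703 335.33042585]]
```

View pics/dt.png

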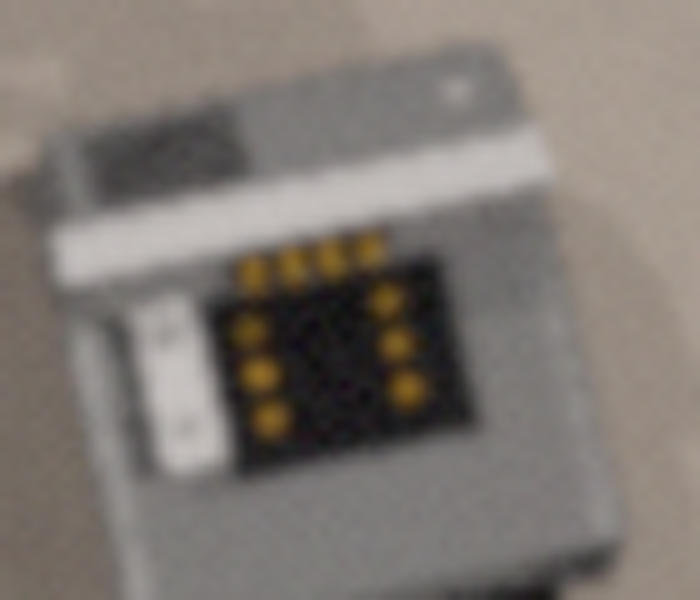

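View pics/drt.png

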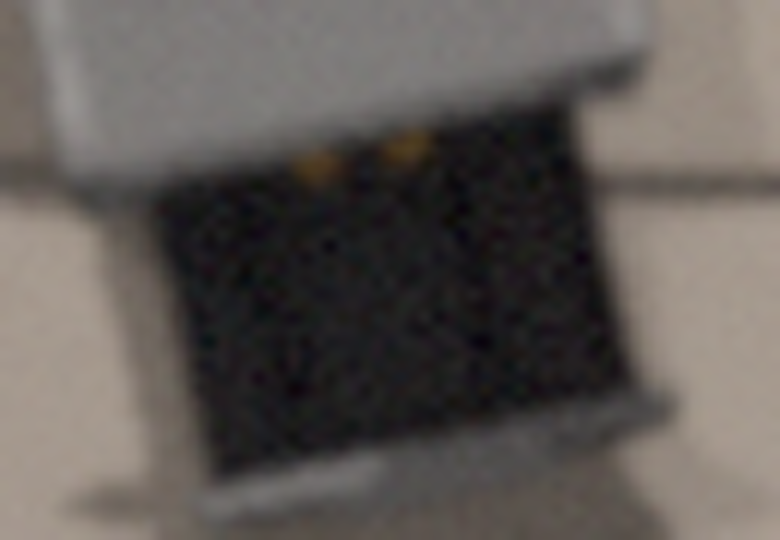

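View pics/ds.png

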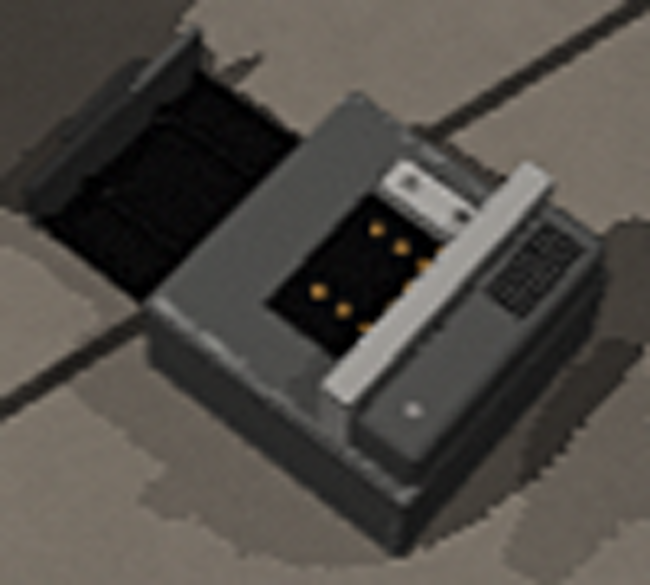

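```bash
cat > d2.py <<'E'
from fit import *
s=snapshot("top");q=snapshot("scene")
A=un(230,165,12,[(68,182),(648,58)]); W=un(222,115,10,[(58,283),(553,178)])
B=un(218,180,6.5,[(355,92),(152,300),(402,555),(405,492),(605,238),(530,162),(325,385)])
def mod(p):
    w=p[3];v=p[4]
    P=[(-.065,w,.056),(-.065,-w,.056),(.02,v,.096),(.02,-v,.096)]
    Q=[(-.065,w,.056),(-.065,-w,.056),(.065,-w,0),(.065,-w,.056),(.065,w,.056),(.02,v,.096),(.02,-v,.096)]
    return np.r_[(proj(s,T(p,np.array(P)))-np.array(A+W)).ravel(),(proj(q,T(p,np.array(Q)))-np.array(B)).ravel()]
for name,m in(("both",mod),("top",lambda p:np.r_[mod(p)[:8],(p[3:]-[.064,.061])*100]),("scene",lambda p:mod(p)[8:])):
    r=least_squares(m,[.62,-.06,.2,.065,.06],loss='soft_l1');print(name,r.x.round(4),m(r.x).round(1))
    if name=="both":np.save("dock.npy",r.x[:3]);p=r.x
def loc(sn,uv,z):
    w=back(sn,uv,z)[:,:2]-p[:2];c,d=np.cos(p[2]),np.sin(p[2]);return np.c_[c*w[:,0]+d*w[:,1],-d*w[:,0]+c*w[:,1]].round(4).tolist()
print("bedpins top",loc(s,un(222,115,10,[(248,330),(260,375),(270,418),(387,300),(397,345),(408,388)]),.060))
print("bedpins scene",loc(q,un(218,180,6.5,[(376,229),(401,247),(426,265),(318,291),(344,310),(366,327)]),.060))
print("backpins top z.084",loc(s,un(222,115,10,[(255,270),(368,248)]),.084))
print("stop top",loc(s,un(222,115,10,[(190,300),(230,465)]),.068), "scene",loc(q,un(218,180,6.5,[(383,187),(455,225)]),.068))
print("drawer inner top",loc(s,un(230,165,12,[(215,478),(630,392)]),.046),"outer ends",loc(s,un(230,165,12,[(207,505),(672,410)]),.046))
print("drawer scene inner?",loc(q,un(218,180,6.5,[(200,40),(35,200)]),.046),loc(q,un(218,180,6.5,[(193,28),(25,183)]),.046))
E
python3 d2.py
```

```text
both [ 0.6165 -0.0624  0.2361  0.0626  0.062 ] [ 0.3 -0.2  0.1 -0.4  0.2  0.3 -0.   0.3 -0.4 -0.8 -0.7 -0.9  0.2  0.4
  1.1  1.2  1.2  5.1 -0.  -1.2 -0.5 -1. ]
top [ 0.6165 -0.0622  0.2318  0.0628  0.0623] [-0.  -0.3  0.  -0.3  0.   0.2  0.   0.3 -0.1  0.1]
scene [ 0.6167 -0.063   0.2393  0.0623  0.0615] [-0.7 -0.5 -0.7 -0.7  0.3  0.5  1.2  1.3  1.   5.3 -0.3 -1.  -0.4 -0.9]
bedpins top [[0.0093, 0.0181], [-0.0029, 0.0176], [-0.0144, 0.0176], [0.0094, -0.0183], [-0.0028, -0.0182], [-0.0144, -0.0184]]
bedpins scene [[-0.0151, 0.0154], [-0.0027, 0.0155], [0.0095, 0.0156], [-0.0149, -0.0204], [-0.0021, -0.0202], [0.0088, -0.0203]]
backpins top z.084 [[0.0172, 0.014], [0.0166, -0.0147]]
stop top [[0.0179, 0.031], [-0.0262, 0.0303]] scene [[-0.0223, 0.028], [0.0094, 0.0329]]
drawer inner top [[-0.1322, 0.0467], [-0.1335, -0.043]] outer ends [[-0.1374, 0.0495], [-0.1392, -0.0508]]
drawer scene inner? [[-0.1315, 0.0443], [-0.131, -0.0567]] [[-0.1377, 0.0469], [-0.1394, -0.0535]]
```

```bash
cat > d3.py <<'E'
from fit import *
s=snapshot("top");q=snapshot("scene")
k=lambda *a:np.array(a)/1000
pt=un(345,195,16,[(372,85),(448,432),(215,468),(142,120)]);ps=un(130,228,16,[(240,90),(93,230),(360,520),(512,365)])
O=[(s,k(30,-17,30),pt[0]),(s,k(-30,-17,30),pt[1]),(s,k(-30,17,0),pt[2]),(s,k(30,17,0),pt[3])]
Q=[(q,k(-30,17,30),ps[0]),(q,k(-30,-17,30),ps[1]),(q,k(30,-17,0),ps[2]),(q,k(30,17,0),ps[3])]
for o in(O+Q,O,Q):
    p,r=fit(o,[.47,-.35,.2]);print("pack",p.round(4),r.round(1).tolist())
lt=un(130,178,14,[(95,185),(418,78),(322,338)]);ls=un(300,135,14,[(470,160),(325,338),(340,90),(205,265),(300,462),(235,180)])
O2=[(s,k(23,31,46),lt[0]),(s,k(23,-31,46),lt[1]),(s,k(-16,0,39),lt[2])]
Q2=[(q,k(23,31,46),ls[0]),(q,k(23,-31,46),ls[1]),(q,k(-9,31,46),ls[2]),(q,k(-9,-31,46),ls[3]),(q,k(23,-31,0),ls[4]),(q,k(-16,0,39),ls[5])]
for o in(O2+Q2,O2,Q2):
    l,r=fit(o,[.49,.2,.2]);print("log",l.round(4),r.round(1).tolist())
p,_=fit(O+Q,[.47,-.35,.2]);l,_=fit(O2+Q2,[.49,.2,.2])
for sn,x,y,w,h,f,pp,b,n in((s,345,195,35,35,11,p,box(-.03,.03,-.017,.017,0,.03),"1"),(q,130,228,35,35,11,p,box(-.03,.03,-.017,.017,0,.03),"2"),(s,130,178,45,35,11,l,box(-.023,.023,-.031,.031,0,.046),"3"),(q,300,135,45,35,11,l,box(-.023,.023,-.031,.031,0,.046),"4")):
    im=cv2.resize(sn["img"][y:y+h,x:x+w],None,fx=f,fy=f,interpolation=cv2.INTER_CUBIC);draw(sn,im,pp,b,x,y,f,(0,255,0));globals()["i"+n]=im
cv2.imwrite("pics/ov.png",np.hstack([i1,i2]));cv2.imwrite("pics/ov2.png",cv2.resize(np.hstack([i3,i4]),None,fx=.8,fy=.8))
E
python3 d3.py
```

```text
pack [ 0.465  -0.3511  0.2097] [[0.7, -0.9], [1.6, 0.1], [-0.0, 1.2], [-0.7, 0.9], [0.7, -0.9], [-0.7, -0.6], [0.5, 1.0], [1.3, 1.4]]
pack [ 0.466  -0.35    0.1633] [[0.9, -1.1], [0.7, 0.1], [-1.0, 0.6], [-0.7, 0.1]]
pack [ 0.4635 -0.3518  0.2471] [[-0.3, -1.0], [-1.4, -0.4], [0.5, 0.5], [1.0, 0.7]]
log [0.4959 0.1976 0.3322] [[-0.2, -0.0], [0.4, 0.1], [0.4, 0.1], [0.6, -0.9], [0.5, 0.1], [0.3, -0.8], [-0.7, 0.3], [-0.2, 0.9], [0.1, -0.1]]
log [0.4961 0.198  0.3352] [[-0.4, -0.1], [0.2, 0.0], [0.2, 0.0]]
log [0.4958 0.1971 0.3288] [[0.5, -0.8], [0.3, 0.2], [0.2, -0.7], [-0.9, 0.3], [-0.3, 0.9], [-0.0, -0.0]]
```

View pics/ov.png

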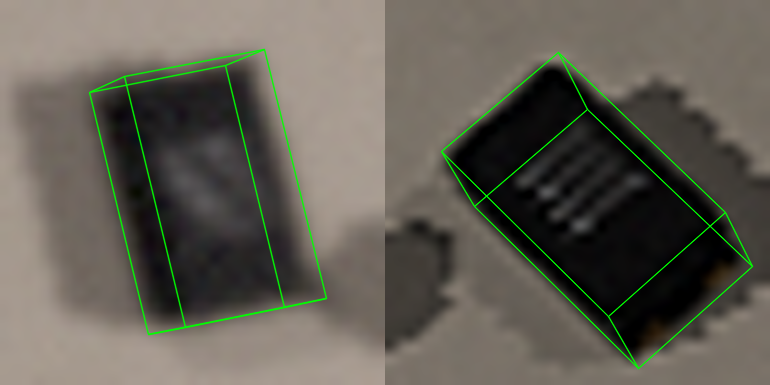

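View pics/ov2.png

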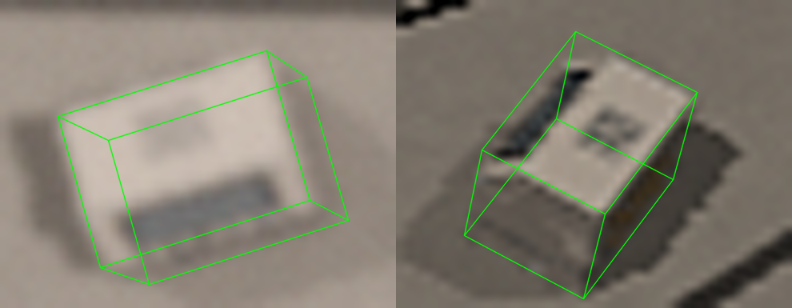

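Checks: the two views agree to 1–2 mm. The logger is at (0.496, 0.198) with yaw 0.332, the pack at (0.465, -0.351) with yaw about 0.2, and the dock at (0.6165, -0.063) with yaw about 0.235. The drawer pocket is at dock x = -0.0985. The silhouettes match the given sizes, so I'll move to the pack next.

```bash
cat > go.py <<'E'
import sys; from h import *
def dock(x,y,z):
    p=[.6165,-.0630,.235]; c,s=np.cos(p[2]),np.sin(p[2]); return [p[0]+c*x-s*y,p[1]+s*x+c*y,z]
a=sys.argv[1:]
o=ctrl.get_obs(); M=R.from_euler('xyz',o["orientation"],degrees=True)
if a:
    frame=a[0]; v=list(map(float,a[1:4])); yaw=float(a[4])
    t=np.array(dock(*v) if frame=="d" else v)
    d=M.inv().apply(t-o["tool_pos"])*10
    dy=(yaw-o["orientation"][2]+180)%360-180
    print("target",t.round(4),"tool shift/0.1m",d.round(3),"turn/180",round(-dy/180,4), "deg",round(dy,2))
p=[.6165,-.0630,.235];w=o["tool_pos"][:2]-p[:2];c,s=np.cos(p[2]),np.sin(p[2])
print("t",round(o["clock"],2),"tcp",o["tool_pos"].round(4),"rpy",o["orientation"].round(2),"F",o["force"].round(1),"open",round(o["opening"]*1000,1),"in dock",(c*w[0]+s*w[1]).round(4),(-s*w[0]+c*w[1]).round(4),"j",o["joint_pos"].round(0))
E
python3 go.py w .465 -.351 .16 -168.2
```

```text
target [ 0.465 -0.351  0.16 ] tool shift/0.1m [-3.325  1.966  0.666] turn/180 0.0353 deg -6.35
t 0.7 tcp [ 0.2102 -0.6414  0.2266] rpy [-180.      0.   -161.85] F [-0.8  0.1  0.4] open 87.9 in dock -0.5298 -0.4679 j [-55.  21.   1.  -0. -70. -17.]
```

```bash
python3 -m creep '[[-0.3,0.17,0,0,87],[-0.6,0.34,0,0,87],[-0.9,0.5,0,0,87],[-1,0.59,0,0,87],[-1,0.59,0,0,87],[-1,0.59,0,0,87],[-1,0.59,0,0,87],[-1,0.59,0,0,87]]'; python3 go.py w .465 -.351 .16 -168.2
```

```text
clock: 1.37
tool_pos: [0.2863, -0.5549, 0.2265]
orientation: [-180.0, -0.0, -161.9]
force: [0.3, -1.4, -0.8]
opening: 0.0872
target [ 0.465 -0.351  0.16 ] tool shift/0.1m [-2.332  1.382  0.664] turn/180 0.035 deg -6.3
t 1.37 tcp [ 0.2863 -0.5549  0.2265] rpy [-1.800e+02 -1.000e-02 -1.619e+02] F [ 0.3 -1.4 -0.8] open 87.2 in dock -0.4356 -0.4015 j [-45.  16.  -6.   0. -68. -27.]
```

```bash
python3 -m creep '[[-0.2,0.12,0,0,87],[-0.4,0.24,0,0,87],[-0.55,0.36,0.1,0,87],[-0.7,0.48,0.2,0,87],[-0.85,0.55,0.25,0,87],[-1,0.6,0.3,0,87],[-1,0.6,0.3,0,87],[-1,0.6,0.3,0,87]]'; python3 -m creep '[[-0.2,0.12,0,0,87],[-0.4,0.24,0,0,87],[-0.55,0.36,0.1,0,87],[-0.7,0.48,0.2,0,87],[-0.85,0.55,0.25,0,87],[-1,0.6,0.3,0,87],[-1,0.6,0.3,0,87],[-1,0.6,0.3,0,87]]';  python3 go.py w .465 -.351 .15 -168.2
```

```text
clock: 2.03
tool_pos: [0.3631, -0.4663, 0.1962]
orientation: [180.0, -0.0, -161.8]
force: [-0.3, 0.1, 1.4]
opening: 0.0872
clock: 2.7
tool_pos: [0.4398, -0.3783, 0.1665]
orientation: [180.0, -0.0, -161.8]
force: [0.4, -0.1, 0.2]
opening: 0.0874
target [ 0.465 -0.351  0.15 ] tool shift/0.1m [-0.324  0.18   0.164] turn/180 0.0354 deg -6.37
t 2.7 tcp [ 0.4398 -0.3783  0.1665] rpy [ 1.8000e+02 -2.0000e-02 -1.6183e+02] F [ 0.4 -0.1  0.2] open 87.4 in dock -0.2452 -0.2655 j [-21.  14. -16.   0. -59. -50.]
```

```bash
python3 -m creep '[[-0.1,0.05,0,0.01,70],[-0.2,0.1,0.1,0.02,60],[-0.32,0.18,0.2,0.0354,46],[-0.32,0.18,0.4,0.0354,46],[-0.32,0.18,0.6,0.0354,46],[-0.32,0.18,0.8,0.0354,46],[-0.32,0.18,0.9,0.0354,46],[-0.32,0.18,0.9,0.0354,46]]';  python3 go.py w .465 -.351 .011 -168.2; python3 - <<'E'
from h import *
s=snapshot("top");crop(s,"pics/g1.png",325,180,80,70,8)
s=snapshot("scene");crop(s,"pics/g2.png",100,200,90,80,7)
E
```

```text
clock: 3.37
tool_pos: [0.4627, -0.351, 0.0745]
orientation: [179.9, -0.2, -168.3]
force: [-0.9, -0.3, 1.0]
opening: 0.0469
target [ 0.465 -0.351  0.011] tool shift/0.1m [-0.025 -0.006  0.635] turn/180 -0.0005 deg 0.09
t 3.37 tcp [ 0.4627 -0.351   0.0745] rpy [ 179.88   -0.18 -168.29] F [-0.9 -0.3  1. ] open 46.9 in dock -0.2167 -0.2443 j [-18.  20. -22.  -0. -48. -60.]
```

View pics/g1.png

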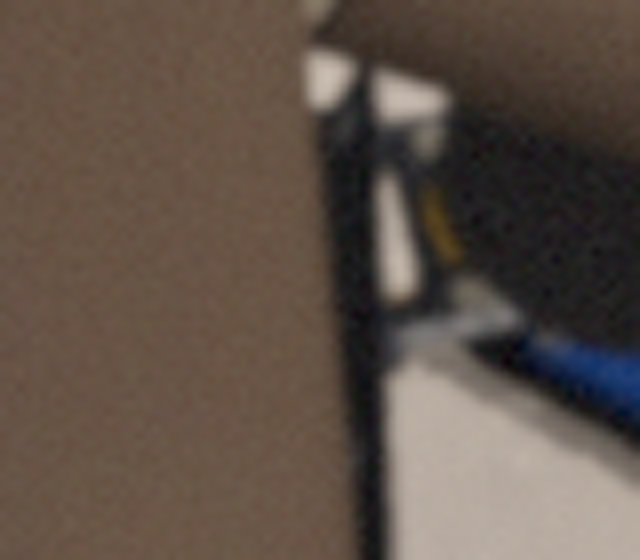

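View pics/g2.png

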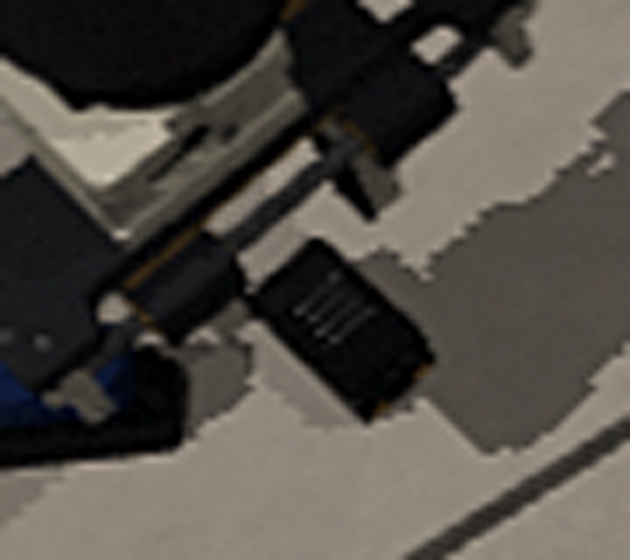

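```bash
python3 -m creep '[[-0.02,0,0.1,0,46],[-0.02,0,0.2,0,46],[-0.02,0,0.3,0,46],[-0.02,0,0.35,0,46],[-0.02,0,0.4,0,46],[-0.02,0,0.4,0,46],[-0.02,0,0.4,0,46],[-0.02,0,0.4,0,46]]';  python3 go.py w .465 -.351 .011 -168.2; python3 - <<'E'
from h import *
s=snapshot("scene");crop(s,"pics/g3.png",100,200,90,80,7)
E
```

```text
clock: 4.13
tool_pos: [0.4666, -0.3505, 0.0368]
orientation: [-180.0, 0.0, -168.2]
force: [-0.3, -0.3, 0.7]
opening: 0.0462
target [ 0.465 -0.351  0.011] tool shift/0.1m [ 0.017 -0.002  0.258] turn/180 -0.0 deg 0.01
t 4.13 tcp [ 0.4666 -0.3505  0.0368] rpy [-1.7998e+02  1.0000e-02 -1.6821e+02] F [-0.3 -0.3  0.7] open 46.2 in dock -0.2127 -0.2447 j [-18.  23. -24.   0. -43. -60.]
```

View pics/g3.png

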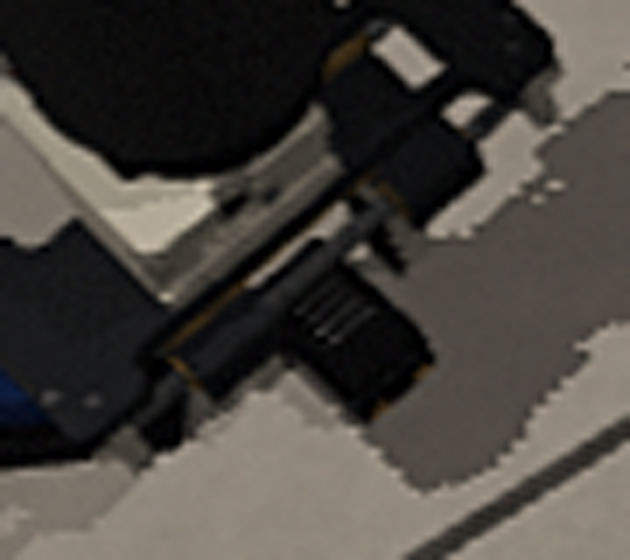

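```bash
python3 -m creep '[[0.02,0,0.1,0,46],[0.02,0,0.18,0,46],[0.02,0,0.24,0,46],[0.02,0,0.255,0,46],[0.02,0,0.255,0,46],[0.02,0,0.255,0,46],[0.02,0,0.255,0,30],[0.02,0,0.255,0,25]]'; python3 -m creep '[[0,0,0,0,25],[0,0,0,0,25],[0,0,0,0,25],[0,0,0,0,25],[0,0,0,0,25],[0,0,0,0,25],[0,0,0,0,25],[0,0,0,0,25]]';  python3 go.py d -.0985 0 .1 -166.5
```

```text
clock: 4.85
tool_pos: [0.4646, -0.3509, 0.0114]
orientation: [-180.0, 0.0, -168.2]
force: [-0.5, -1.0, 0.1]
opening: 0.0379
clock: 5.52
tool_pos: [0.4646, -0.3509, 0.0113]
orientation: [-180.0, 0.0, -168.2]
force: [-1.3, -0.3, 4.8]
opening: 0.0337
target [ 0.5207 -0.0859  0.1   ] tool shift/0.1m [-1.091  2.479 -0.887] turn/180 -0.0095 deg 1.71
t 5.52 tcp [ 0.4646 -0.3509  0.0113] rpy [-1.7998e+02  2.0000e-02 -1.6821e+02] F [-1.3 -0.3  4.8] open 33.7 in dock -0.2148 -0.2446 j [-18.  25. -25.   0. -40. -60.]
```

Gripped: the opening is 33.7 mm against a 34 mm pack. Next I lift it and carry it to the drawer.

```bash
python3 -m creep '[[0,0,-0.2,0,25],[0,0,-0.4,0,25],[0,0,-0.6,0,25],[0,0.1,-0.9,0,25],[-0.1,0.4,-1,0,25],[-0.3,0.7,-1,-0.003,25],[-0.5,1,-1,-0.006,25],[-0.5,1,-1,-0.0095,25]]'; python3 -m creep '[[-0.2,0.3,0,0,25],[-0.3,0.6,0,0,25],[-0.4,0.9,0,0,25],[-0.5,1,0,0,25],[-0.5,1,0,0,25],[-0.5,1,0,0,25],[-0.5,1,0,0,25],[-0.5,1,0,0,25]]';  python3 go.py d -.0985 0 .1 -166.5
```

```text
clock: 6.18
tool_pos: [0.4944, -0.2386, 0.1112]
orientation: [180.0, 0.1, -166.3]
force: [-0.2, -0.4, -2.0]
opening: 0.0336
clock: 6.85
tool_pos: [0.5176, -0.1346, 0.1107]
orientation: [180.0, -0.1, -166.6]
force: [-0.4, -0.5, -1.5]
opening: 0.034
target [ 0.5207 -0.0859  0.1   ] tool shift/0.1m [-0.143  0.466  0.107] turn/180 -0.0004 deg 0.07
t 6.85 tcp [ 0.5176 -0.1346  0.1107] rpy [ 1.7999e+02 -5.0000e-02 -1.6657e+02] F [-0.4 -0.5 -1.5] open 34.0 in dock -0.1128 -0.0466 j [  6.  14. -26.  -0. -51. -83.]
```

```bash
python3 -m creep '[[-0.05,0.2,0,0,25],[-0.1,0.4,0,0,25],[-0.14,0.466,0.1,0,25],[-0.14,0.466,0.2,0,25],[-0.14,0.466,0.3,0,25],[-0.14,0.466,0.3,0,25],[-0.14,0.466,0.3,0,25],[-0.14,0.466,0.3,0,25]]';  python3 go.py d -.0985 0 .1 -166.5;python3 - <<'E'
from h import *
s=snapshot("scene");crop(s,"pics/g4.png",200,160,100,90,7)
s=snapshot("top");crop(s,"pics/g5.png",215,140,90,80,7)
E
```

```text
clock: 7.52
tool_pos: [0.5208, -0.0859, 0.0809]
orientation: [-180.0, -0.0, -166.6]
force: [0.5, 0.1, -2.3]
opening: 0.0341
target [ 0.5207 -0.0859  0.1   ] tool shift/0.1m [ 0.002 -0.    -0.191] turn/180 -0.0003 deg 0.05
t 7.52 tcp [ 0.5208 -0.0859  0.0809] rpy [-1.7999e+02 -4.0000e-02 -1.6655e+02] F [ 0.5  0.1 -2.3] open 34.1 in dock -0.0984 0.0 j [ 12.  15. -29.   0. -46. -89.]
```

View pics/g4.png

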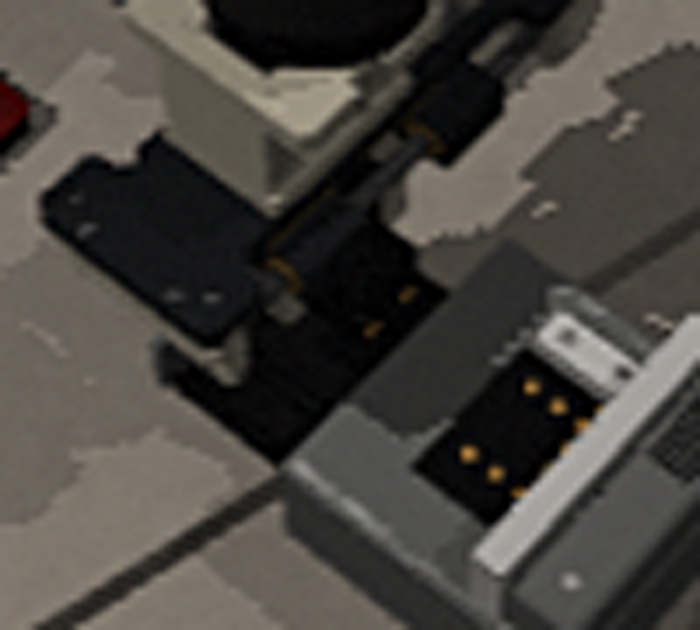

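View pics/g5.png

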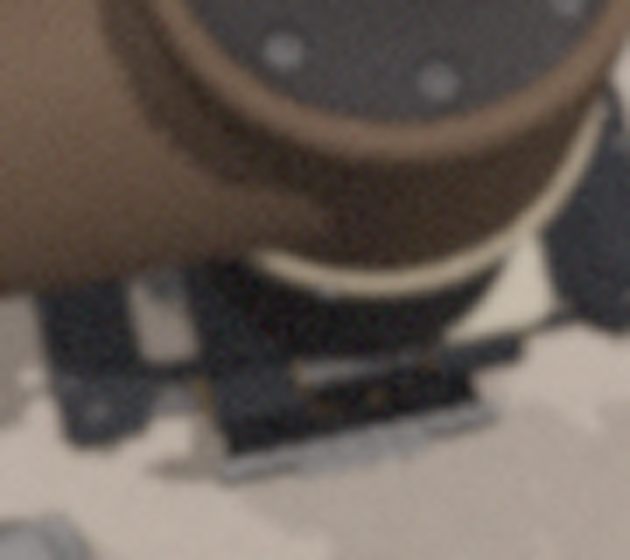

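```bash
python3 - <<'E'
from fit import *
q=snapshot("scene")
a=np.array(un(130,228,16,[(385,488),(490,400)])).mean(0); b=np.array(un(200,160,7,[(372,330),(408,295)])).mean(0)
o=ctrl.get_obs()["tool_pos"]
# contact mid local (X,0,Z) rel pack centre/underside
for dx in(0,.002,.004,-.002,-.004):
  p1=[.465+dx*np.cos(.2),-.351+dx*np.sin(.2),.2]; tc=np.array([.4646,-.3509])
  # solve depth along ray where local y=0
  f=lambda v:np.r_[proj(q,T(p1,[v[0],0,v[1]]))[0]-a]
  r=least_squares(f,[.03,.005]).x
  p2=[o[0]+dx*np.cos(.235),o[1]+dx*np.sin(.235),.235]
  print(dx,r.round(4),proj(q,T(p2,[r[0],0,r[1]+.0696]))[0]-b)
E
```

```text
0 [0.0283 0.0044] [-0.22560044 -0.3408379 ]
0.002 [0.0263 0.0044] [-0.22560044 -0.3408379 ]
0.004 [0.0243 0.0044] [-0.22560044 -0.3408379 ]
-0.002 [0.0303 0.0044] [-0.22560044 -0.3408379 ]
-0.004 [0.0323 0.0044] [-0.22560044 -0.3408379 ]
```

```bash
python3 -m creep '[[-0.005,0,0.1,0,25],[-0.005,0,0.2,0,25],[-0.005,0,0.3,0,25],[-0.005,0,0.38,0,25],[-0.005,0,0.42,0,25],[-0.005,0,0.46,0,25],[-0.005,0,0.48,0,25],[-0.005,0,0.48,0,25]]';  python3 go.py d -.0985 0 .025 -166.5
```

```text
clock: 8.33
tool_pos: [0.5212, -0.0851, 0.0326]
orientation: [180.0, -0.0, -166.5]
force: [0.0, 0.2, -1.5]
opening: 0.0336
target [ 0.5207 -0.0859  0.025 ] tool shift/0.1m [ 0.007 -0.007  0.076] turn/180 -0.0 deg 0.01
t 8.33 tcp [ 0.5212 -0.0851  0.0326] rpy [ 1.8000e+02 -4.0000e-02 -1.6651e+02] F [ 0.   0.2 -1.5] open 33.6 in dock -0.0978 0.0007 j [ 12.  19. -31.   0. -40. -89.]
```

```bash
python3 -m creep '[[0,0,0.01,0,25],[0,0,0.02,0,25],[0,0,0.03,0,25],[0,0,0.04,0,25],[0,0,0.05,0,25],[0,0,0.06,0,25],[0,0,0.07,0,25],[0,0,0.07,0,25]]';  python3 go.py d -.0985 0 .025 -166.5
```

```text
clock: 9.0
tool_pos: [0.5213, -0.0851, 0.0259]
orientation: [180.0, -0.0, -166.5]
force: [-0.2, -0.7, -1.2]
opening: 0.0335
target [ 0.5207 -0.0859  0.025 ] tool shift/0.1m [ 0.008 -0.007  0.009] turn/180 -0.0001 deg 0.01
t 9.0 tcp [ 0.5213 -0.0851  0.0259] rpy [ 1.8000e+02 -2.0000e-02 -1.6651e+02] F [-0.2 -0.7 -1.2] open 33.5 in dock -0.0977 0.0007 j [ 12.  20. -32.  -0. -39. -89.]
```

```bash
python3 -m creep '[[0,0,0.01,0,40],[0,0,0.01,0,50],[0,0,0.01,0,50],[0,0,0.01,0,50],[0,0,0.0,0,50],[0,0,-0.2,0,50],[0,0,-0.4,0,50],[0,0,-0.6,0,50]]';python3 -m creep '[[0.2,0,-0.2,0,50],[0.4,0,-0.2,0,30],[0.6,0,-0.2,0,10],[0.8,0,-0.2,0,0],[0.8,0,-0.2,0,0],[0.8,0,-0.2,0,0],[0.8,0,-0.2,0,0],[0.8,0,-0.2,0,0]]';  python3 go.py d -.165 0 .03 -166.5;python3 - <<'E'
from h import *
s=snapshot("scene");crop(s,"pics/g6.png",200,160,100,90,7)
s=snapshot("top");crop(s,"pics/g7.png",215,140,90,80,7)
E
```

```text
clock: 9.67
tool_pos: [0.5211, -0.0852, 0.0867]
orientation: [-180.0, -0.1, -166.5]
force: [0.9, -1.5, 0.5]
opening: 0.0499
clock: 10.33
tool_pos: [0.4446, -0.1036, 0.1062]
orientation: [-180.0, 0.0, -166.5]
force: [-0.1, 0.3, -0.7]
opening: 0.0087
target [ 0.456  -0.1014  0.03  ] tool shift/0.1m [-0.116 -0.006  0.763] turn/180 0.0 deg -0.0
t 10.33 tcp [ 0.4446 -0.1036  0.1062] rpy [-1.7999e+02  4.0000e-02 -1.6650e+02] F [-0.1  0.3 -0.7] open 8.7 in dock -0.1767 0.0006 j [ 12.   7. -36.   0. -48. -88.]
```

View pics/g6.png

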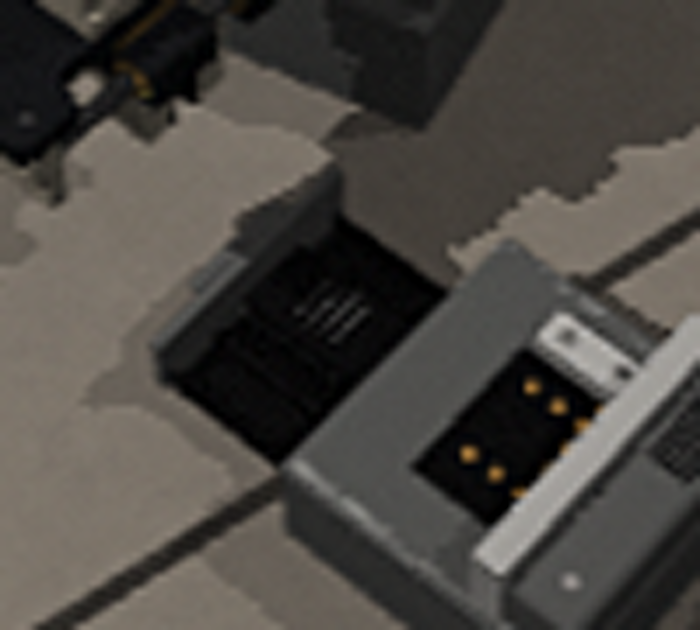

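View pics/g7.png

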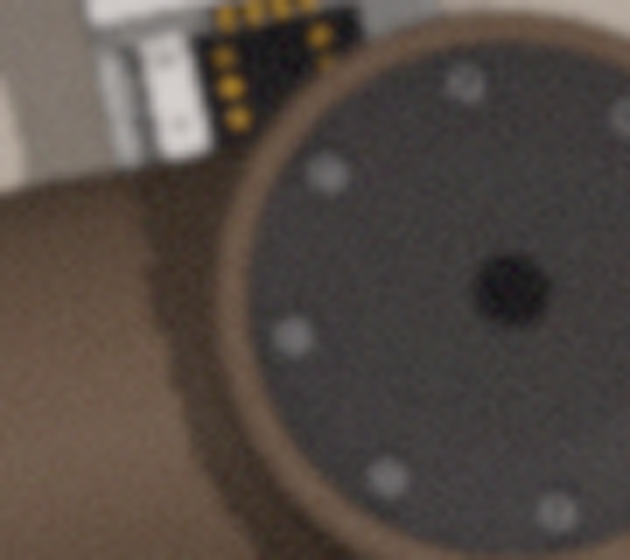

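```bash
python3 - <<'E'
from h import *
s=cv2.imread("pics/top0.png");q=cv2.imread("pics/scene0.png")
cv2.imwrite("pics/bt.png",cv2.resize(s[205:310,150:260],None,fx=6,fy=6,interpolation=cv2.INTER_CUBIC))
cv2.imwrite("pics/bs.png",cv2.resize(q[95:185,195:300],None,fx=6,fy=6,interpolation=cv2.INTER_CUBIC))
E
```

```text
(no output)
```

View pics/bt.png

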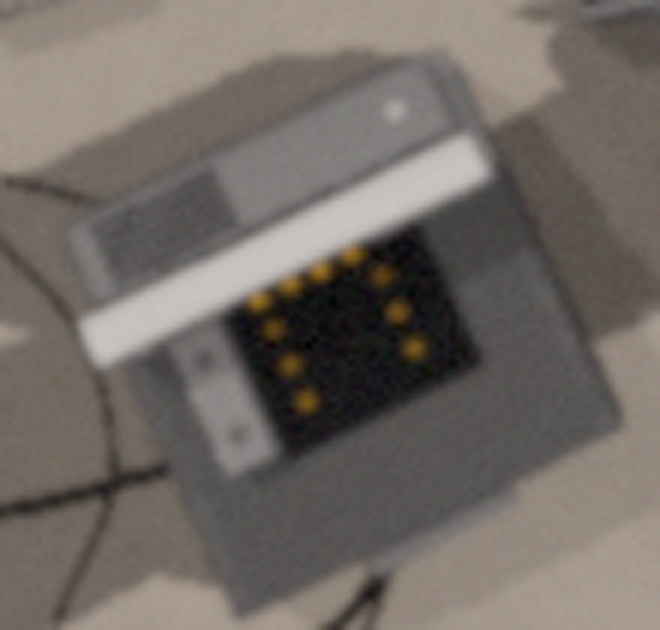

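View pics/bs.png

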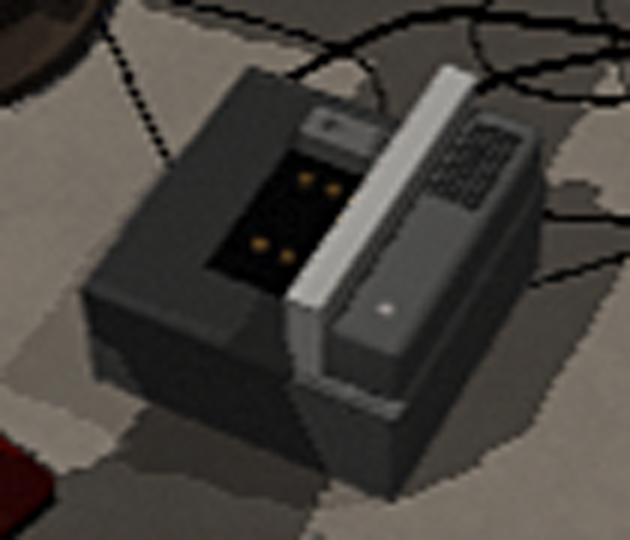

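```bash
python3 - <<'E'
from fit import *
s=snapshot("top");q=snapshot("scene")
def tri(a,b):
    f=lambda X:np.r_[proj(s,X)[0]-a,proj(q,X)[0]-b]
    r=least_squares(f,[.4,0,.1]);return r.x.round(3),r.fun.round(1)
A=un(150,205,6,[(490,172),(465,135),(455,60)]);B=un(195,95,6,[(290,300),(325,305),(400,350)])
for a,b in zip(A,B):print(tri(a,b))
print(back(q,un(195,95,6,[(395,498)]),0))
p=[.6165,-.063,.235]
for d in(-.1767,-.165,-.075):
  for y in(-.1,.1,):
   for e in(-.04,.04): print(d,y,e,T(p,[[d+e,y,0]]).round(3))
E
```

```text
(array([ 0.401, -0.013,  0.118]), array([-0.2, -0.1, -0.2,  0. ]))
(array([ 0.415, -0.004,  0.121]), array([-0.1, -0.1, -0.2,  0. ]))
(array([0.447, 0.006, 0.113]), array([-2. , -1.2, -2.6,  0.5]))
[[0.45037267 0.01208769 0.        ]]
-0.1767 -0.1 -0.04 [[ 0.429 -0.211  0.   ]]
-0.1767 -0.1 0.04 [[ 0.507 -0.192  0.   ]]
-0.1767 0.1 -0.04 [[ 0.382 -0.016  0.   ]]
-0.1767 0.1 0.04 [[0.46  0.002 0.   ]]
-0.165 -0.1 -0.04 [[ 0.44  -0.208  0.   ]]
-0.165 -0.1 0.04 [[ 0.518 -0.189  0.   ]]
-0.165 0.1 -0.04 [[ 0.394 -0.013  0.   ]]
-0.165 0.1 0.04 [[0.472 0.005 0.   ]]
-0.075 -0.1 -0.04 [[ 0.528 -0.187  0.   ]]
-0.075 -0.1 0.04 [[ 0.606 -0.168  0.   ]]
-0.075 0.1 -0.04 [[0.481 0.007 0.   ]]
-0.075 0.1 0.04 [[0.559 0.026 0.   ]]
```

```bash
python3 -m creep '[[0,-0.1,0,0,0],[0,-0.22,0,0,0],[0,-0.22,0.1,0,0],[0,-0.22,0.3,0,0],[0,-0.22,0.5,0,0],[0,-0.22,0.7,0,0],[0,-0.22,0.77,0,0],[0,-0.22,0.77,0,0]]';  python3 go.py d -.155 -.022 .03 -166.5
```

```text
clock: 11.2
tool_pos: [0.4476, -0.1256, 0.0274]
orientation: [180.0, -0.2, -166.5]
force: [-0.2, 0.5, 0.3]
opening: 0.0002
target [ 0.4709 -0.1205  0.03  ] tool shift/0.1m [-0.239 -0.004 -0.026] turn/180 -0.0002 deg 0.03
t 11.2 tcp [ 0.4476 -0.1256  0.0274] rpy [ 179.98   -0.23 -166.53] F [-0.2  0.5  0.3] open 0.2 in dock -0.1789 -0.0216 j [  9.  15. -39.  -0. -36. -85.]
```

```bash
python3 -m creep '[[-0.1,0,0,0,0],[-0.2,0,0,0,0],[-0.3,0,0,0,0],[-0.4,0,0,0,0],[-0.5,0,0,0,0],[-0.6,0,0,0,0],[-0.7,0,0,0,0],[-0.8,0,0,0,0]]';  python3 go.py d -.078 -.022 .03 -166.5
```

```text
clock: 11.87
tool_pos: [0.5276, -0.1061, 0.0291]
orientation: [180.0, 0.0, -166.5]
force: [-1.4, -0.8, 1.0]
opening: 0.0006
target [ 0.5458 -0.1026  0.03  ] tool shift/0.1m [-0.185 -0.008 -0.009] turn/180 -0.0 deg 0.01
t 11.87 tcp [ 0.5276 -0.1061  0.0291] rpy [ 180.      0.   -166.51] F [-1.4 -0.8  1. ] open 0.6 in dock -0.0965 -0.0212 j [ 10.  20. -30.  -0. -40. -86.]
```

```bash
python3 -m creep '[[-0.03,0,0,0,0],[-0.06,0,0,0,0],[-0.08,0,0,0,0],[-0.1,0,0,0,0],[-0.12,0,0,0,0],[-0.14,0,0,0,0],[-0.15,0,0,0,0],[-0.15,0,0,0,0]]';  python3 go.py d -.078 -.022 .03 -166.5
```

```text
clock: 12.53
tool_pos: [0.5413, -0.1029, 0.029]
orientation: [-180.0, 0.0, -166.5]
force: [-1.3, 0.6, 0.6]
opening: 0.0005
target [ 0.5458 -0.1026  0.03  ] tool shift/0.1m [-0.045 -0.007 -0.01 ] turn/180 -0.0001 deg 0.01
t 12.53 tcp [ 0.5413 -0.1029  0.029 ] rpy [-1.8000e+02  1.0000e-02 -1.6651e+02] F [-1.3  0.6  0.6] open 0.5 in dock -0.0825 -0.0213 j [ 10.  21. -29.  -0. -40. -86.]
```

```bash
python3 -m creep '[[-0.01,0,0,0,0],[-0.02,0,0,0,0],[-0.03,0,0,0,0],[-0.04,0,0,0,0],[-0.05,0,0,0,0],[-0.05,0,0,0,0],[-0.05,0,0,0,0],[-0.05,0,0,0,0]]';  python3 go.py d -.078 -.022 .03 -166.5;python3 - <<'E'
from h import *
s=snapshot("scene");crop(s,"pics/g8.png",200,160,110,95,7)
E
```

```text
clock: 13.2
tool_pos: [0.5421, -0.1028, 0.0287]
orientation: [180.0, -0.4, -166.6]
force: [-12.7, -2.3, 8.3]
opening: 0.0003
target [ 0.5458 -0.1026  0.03  ] tool shift/0.1m [-0.036 -0.007 -0.013] turn/180 -0.0003 deg 0.06
t 13.2 tcp [ 0.5421 -0.1028  0.0287] rpy [ 179.96   -0.39 -166.56] F [-12.7  -2.3   8.3] open 0.3 in dock -0.0817 -0.0213 j [ 10.  21. -28.  -0. -41. -86.]
```

View pics/g8.png

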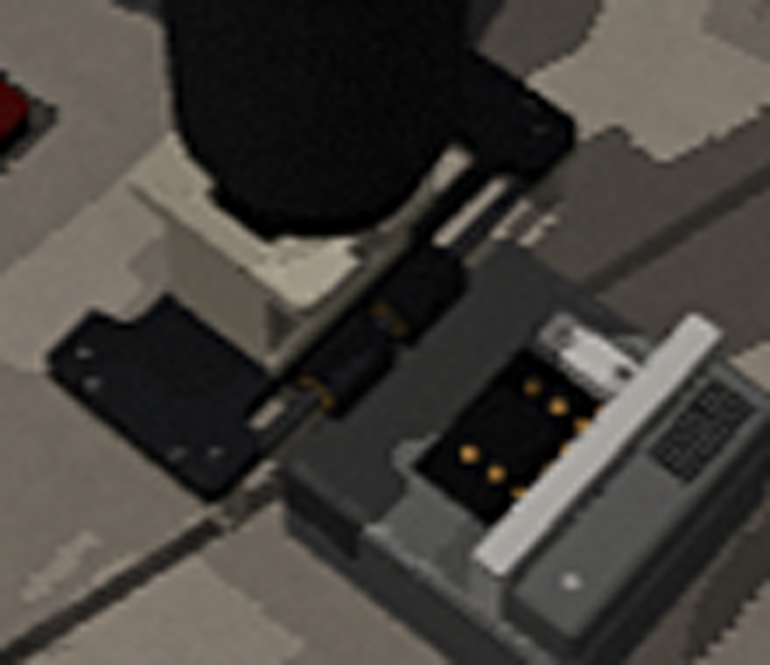

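```bash
python3 -m creep '[[0.1,0,0,0,0],[0.2,0,0,0,0],[0.4,0,0,0,0],[0.6,0,-0.1,0,0],[0.7,0,-0.4,0,0],[0.7,0,-0.7,0,0],[0.7,0.0,-1,0,0],[0.7,0,-1,0,0]]';  python3 go.py w .49 .2 .13 -161; python3 - <<'E'
from h import *
s=snapshot("scene");crop(s,"pics/g9.png",200,160,110,95,7)
s=snapshot("top");crop(s,"pics/g10.png",215,110,90,80,7)
E
```

```text
clock: 13.92
tool_pos: [0.4816, -0.1182, 0.1353]
orientation: [-179.9, 0.6, -166.4]
force: [1.9, -0.3, -0.1]
opening: 0.0005
target [0.49 0.2  0.13] tool shift/0.1m [-0.828  3.074  0.054] turn/180 -0.0302 deg 5.43
t 13.92 tcp [ 0.4816 -0.1182  0.1353] rpy [-179.85    0.63 -166.43] F [ 1.9 -0.3 -0.1] open 0.5 in dock -0.1441 -0.0223 j [  9.   8. -29.   0. -52. -86.]
```

View pics/g9.png

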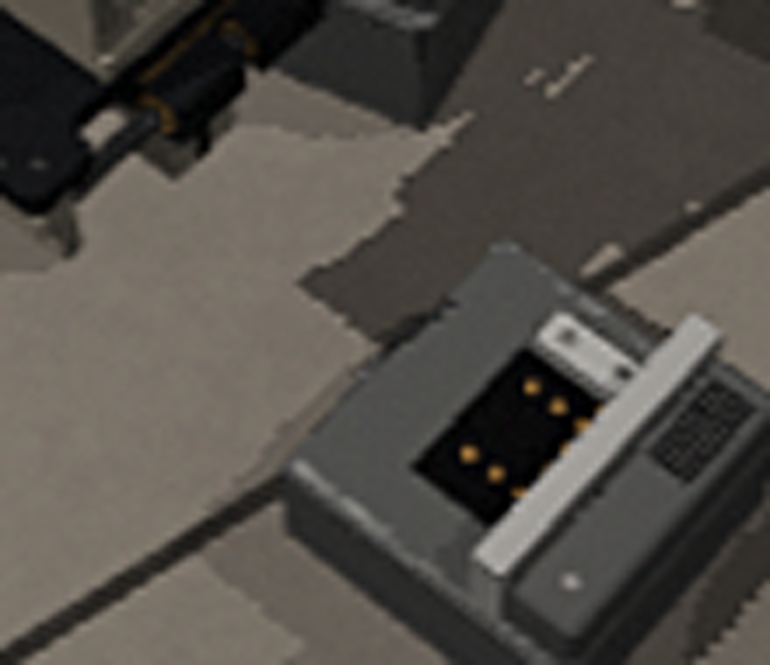

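View pics/g10.png

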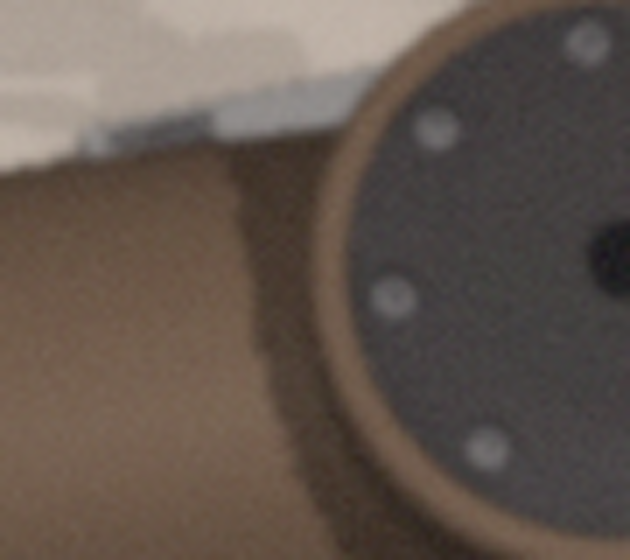

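```bash
python3 - <<'E'
from fit import *
s=snapshot("top");q=snapshot("scene")
def tri(a,b):
    f=lambda X:np.r_[proj(s,X)[0]-a,proj(q,X)[0]-b]
    r=least_squares(f,[.4,0.2,.2]);return r.x.round(3),r.fun.round(1)
for b in [(268,100),(285,5)]: print(tri((143,295),b))
print(back(q,[(335,95)],0),back(s,[(45,285)],0), back(s,[(143,295)],.1),back(s,[(143,295)],.4))
K,t,M=cam(q)
s0=cv2.imread("pics/top0.png");cv2.imwrite("pics/mon.png",cv2.resize(s0[170:384,0:240],None,fx=3,fy=2.8))
E
```

```text
(array([0.251, 0.197, 0.047]), array([ 1.4,  0.8,  2.1, -0.4]))
(array([0.312, 0.11 , 0.409]), array([-12.9,  -7.8, -23. ,   5.4]))
[[3.23404993e-01 4.19865373e-01 1.11022302e-16]] [[0.26820943 0.46400616 0.        ]] [[0.25969611 0.18420034 0.1       ]] [[0.29976695 0.09370198 0.4       ]]
```

View pics/mon.png

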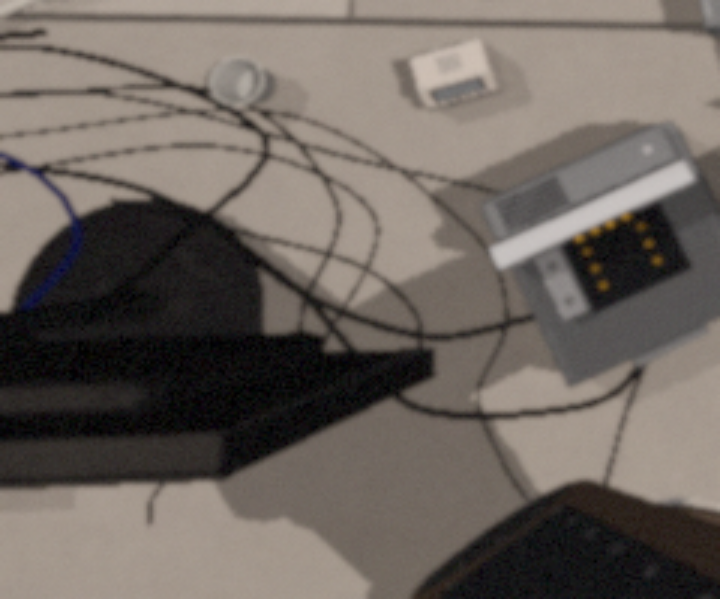

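The drawer looks shut: only the lip shows past the dock's edge, and the push hit a hard stop. Next I go to the logger.

```bash
python3 -m creep '[[0,0.0,-0.1,0,0],[-0.2,0.2,-0.25,0,0],[-0.3,0.5,-0.25,0,0],[-0.4,0.8,-0.25,0,0],[-0.4,1,-0.25,-0.01,0],[-0.4,1,-0.25,-0.02,0],[-0.4,1,-0.25,-0.03,0],[-0.4,1,-0.25,-0.03,0]]';python3 -m creep '[[-0.1,0.3,0,0,20],[-0.2,0.6,0,0,40],[-0.3,0.9,0,0,60],[-0.3,1,0,0,74],[-0.3,1,0,0,74],[-0.3,1,0,0,74],[-0.3,1,0,0,74],[-0.3,1,0,0,74]]';  python3 go.py w .496 .1976 .13 -161
```

```text
clock: 14.78
tool_pos: [0.4933, -0.0111, 0.1537]
orientation: [-180.0, -0.1, -161.0]
force: [0.0, 0.4, 0.2]
opening: 0.0004
clock: 15.45
tool_pos: [0.4894, 0.0918, 0.154]
orientation: [-180.0, -0.0, -161.2]
force: [0.3, 0.3, -0.1]
opening: 0.0483
target [0.496  0.1976 0.13  ] tool shift/0.1m [-0.403  0.98   0.239] turn/180 -0.001 deg 0.19
t 15.45 tcp [0.4894 0.0918 0.154 ] rpy [-1.7999e+02 -3.0000e-02 -1.6119e+02] F [ 0.3  0.3 -0.1] open 48.3 in dock -0.0875 0.1801 j [  33.    7.  -27.    0.  -55. -104.]
```

```bash
python3 -m creep '[[-0.1,0.3,0,0,74],[-0.2,0.6,0,0,74],[-0.3,0.9,0,0,74],[-0.4,0.98,0,-0.001,74],[-0.4,0.98,0.1,-0.001,74],[-0.4,0.98,0.2,-0.001,74],[-0.4,0.98,0.3,-0.001,74],[-0.4,0.98,0.3,-0.001,74]]';  python3 go.py w .496 .1976 .017 -161; python3 - <<'E'
from h import *
s=snapshot("scene");crop(s,"pics/l1.png",270,90,110,95,7)
cv2.imwrite("pics/l1f.png",s["img"])
s=snapshot("top");crop(s,"pics/l2.png",100,150,110,95,7)
E
```

```text
clock: 16.12
tool_pos: [0.494, 0.1961, 0.1212]
orientation: [-179.9, -0.3, -161.0]
force: [-0.4, -0.7, -0.2]
opening: 0.074
target [0.496  0.1976 0.017 ] tool shift/0.1m [-0.028  0.009  1.042] turn/180 -0.0002 deg 0.04
t 16.12 tcp [0.494  0.1961 0.1212] rpy [-179.93   -0.26 -161.04] F [-0.4 -0.7 -0.2] open 74.0 in dock -0.0588 0.2805 j [  43.   13.  -25.   -0.  -52. -114.]
```

View pics/l1.png

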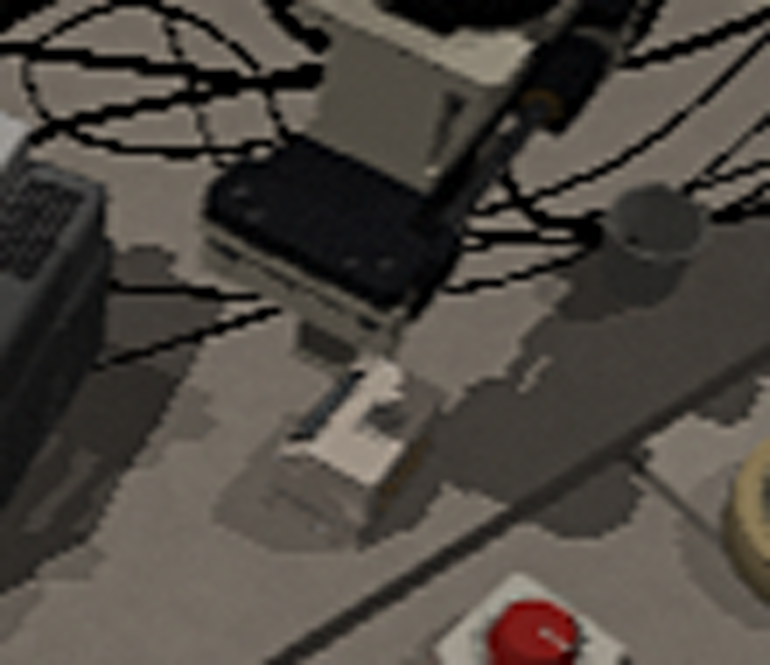

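View pics/l2.png

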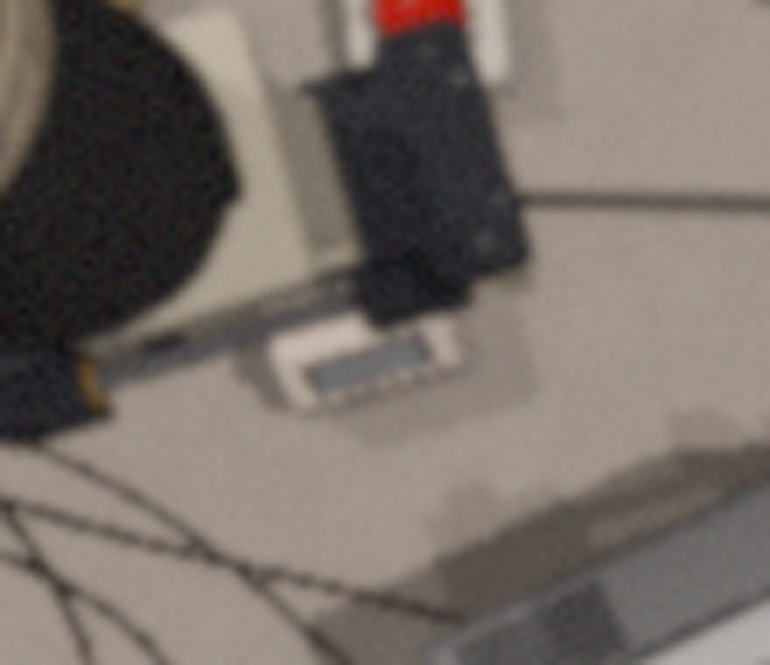

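View pics/l1f.png

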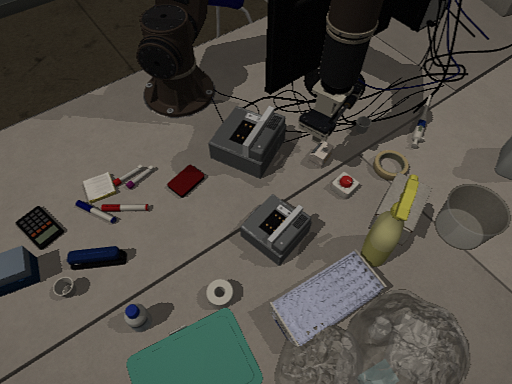

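```bash
python3 -m creep '[[-0.02,0.01,0.1,0,74],[-0.02,0.01,0.2,0,74],[-0.02,0.01,0.3,0,74],[-0.02,0.01,0.4,0,74],[-0.02,0.01,0.5,0,74],[-0.02,0.01,0.6,0,74],[-0.02,0.01,0.65,0,74],[-0.02,0.01,0.65,0,74]]';  python3 go.py w .496 .1976 .017 -161; python3 - <<'E'
from h import *
s=snapshot("scene");crop(s,"pics/l3.png",280,100,80,75,8)
E
```

```text
clock: 16.88
tool_pos: [0.4964, 0.1995, 0.0574]
orientation: [-179.9, -0.1, -160.9]
force: [0.1, 1.1, 0.6]
opening: 0.0738
target [0.496  0.1976 0.017 ] tool shift/0.1m [ 0.009 -0.016  0.404] turn/180 0.0003 deg -0.06
t 16.88 tcp [0.4964 0.1995 0.0574] rpy [-1.7995e+02 -1.4000e-01 -1.6094e+02] F [0.1 1.1 0.6] open 73.8 in dock -0.0557 0.2832 j [  43.   18.  -29.   -0.  -44. -114.]
```

View pics/l3.png

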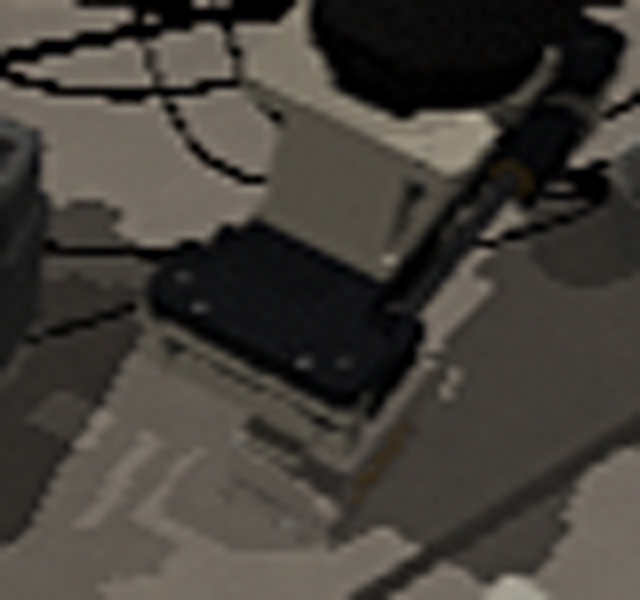

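```bash
python3 -m creep '[[0.01,-0.015,0.1,0,74],[0.01,-0.015,0.2,0,74],[0.01,-0.015,0.3,0,74],[0.01,-0.015,0.38,0,74],[0.01,-0.015,0.4,0,74],[0.01,-0.015,0.4,0,74],[0.01,-0.015,0.4,0,64],[0.01,-0.015,0.4,0,55]]'; python3 -m creep '[[0,0,0,0,55],[0,0,0,0,55],[0,0,0,0,55],[0,0,0,0,55],[0,0,0,0,55],[0,0,-0.1,0,55],[0,0,-0.3,0,55],[0,0,-0.5,0,55]]';  python3 go.py d -.013 0 .15 -166.5
```

```text
clock: 17.6
tool_pos: [0.497, 0.1985, 0.0194]
orientation: [180.0, 0.0, -160.9]
force: [0.1, -0.3, -0.2]
opening: 0.0656
clock: 18.27
tool_pos: [0.4959, 0.1976, 0.0693]
orientation: [-179.9, -0.2, -160.9]
force: [0.1, 0.7, -2.0]
opening: 0.062
target [ 0.6039 -0.066   0.15  ] tool shift/0.1m [-0.158 -2.845 -0.805] turn/180 0.0309 deg -5.56
t 18.27 tcp [0.4959 0.1976 0.0693] rpy [-1.7995e+02 -1.5000e-01 -1.6094e+02] F [ 0.1  0.7 -2. ] open 62.0 in dock -0.0567 0.2815 j [  43.   17.  -28.   -0.  -45. -114.]
```

```bash
python3 -m creep '[[0,0,-0.2,0,55],[0,0,-0.5,0,55],[0,-0.1,-0.8,0,55],[-0.05,-0.4,-0.9,0,55],[-0.1,-0.7,-0.9,0,55],[-0.15,-0.9,-0.9,0,55],[-0.15,-0.95,-0.9,0,55],[-0.15,-0.95,-0.9,0,55]]'; python3 -m creep '[[0,-0.3,0,0.01,55],[0,-0.6,0,0.02,55],[0,-0.8,0,0.031,55],[0,-0.95,0,0.031,55],[0,-0.95,0,0.031,55],[0,-0.95,0,0.031,55],[0,-0.95,0,0.031,55],[0,-0.95,0,0.031,55]]';  python3 go.py d -.015 -.006 .12 -166.5
```

```text
clock: 18.93
tool_pos: [0.5419, 0.1119, 0.1592]
orientation: [180.0, -0.0, -161.1]
force: [0.0, 0.9, -1.4]
opening: 0.062
clock: 19.6
tool_pos: [0.5726, 0.0246, 0.1591]
orientation: [180.0, -0.0, -166.4]
force: [0.5, 0.7, -1.3]
opening: 0.0616
target [ 0.6033 -0.0723  0.12  ] tool shift/0.1m [-0.071 -1.014  0.391] turn/180 0.0003 deg -0.05
t 19.6 tcp [0.5726 0.0246 0.1591] rpy [ 1.7999e+02 -1.0000e-02 -1.6645e+02] F [ 0.5  0.7 -1.3] open 61.6 in dock -0.0223 0.0954 j [ 22.  14. -18.  -0. -58. -98.]
```

```bash
python3 - <<'E'
from h import *
s=snapshot("scene");crop(s,"pics/m1.png",200,140,120,105,6.5)
s=snapshot("top");crop(s,"pics/m2.png",200,110,110,95,7)
E
```

```text
(no output)
```

View pics/m1.png

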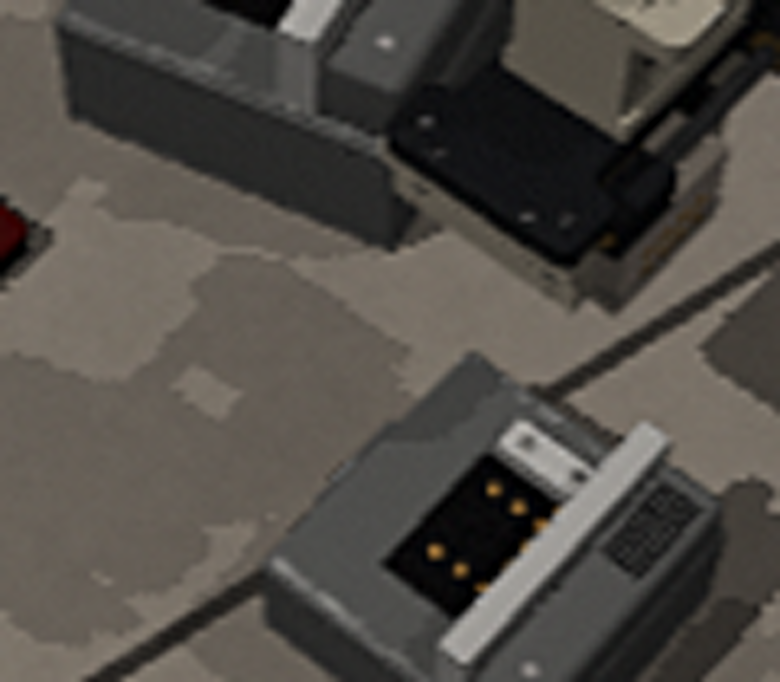

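View pics/m2.png

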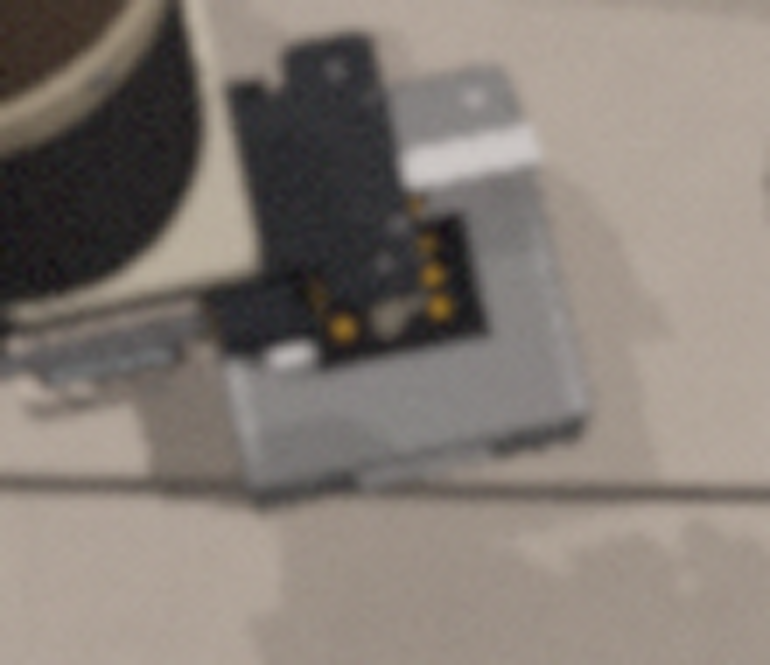

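```bash
python3 - <<'E'
from fit import *
s=snapshot("top");p=[.6165,-.063,.235]
def loc(sn,uv,z):
    w=back(sn,uv,z)[:,:2]-p[:2];c,d=np.cos(p[2]),np.sin(p[2]);return np.c_[c*w[:,0]+d*w[:,1],-d*w[:,0]+c*w[:,1]].round(4).tolist()
print(loc(s,un(200,110,7,[(365,488),(425,475),(485,460)]),.046), loc(s,un(200,110,7,[(262,488),(580,415)]),.056))
E
```

```text
[[-0.0714, 0.0226], [-0.0714, 0.0001], [-0.0707, -0.0225]] [[-0.0652, 0.0592], [-0.0639, -0.0592]]
```

```bash
python3 -m creep '[[-0.03,-0.3,0,0,55],[-0.05,-0.6,0,0,55],[-0.07,-0.9,0,0,55],[-0.07,-1,0.1,0,55],[-0.07,-1,0.2,0,55],[-0.07,-1,0.3,0,55],[-0.07,-1,0.4,0,55],[-0.07,-1,0.4,0,55]]';  python3 go.py d -.015 -.006 .082 -166.5; python3 - <<'E'
from h import *
s=snapshot("scene");crop(s,"pics/n1.png",225,160,100,95,7)
s=snapshot("top");crop(s,"pics/n2.png",205,110,100,90,7)
E
```

```text
clock: 20.42
tool_pos: [0.6013, -0.0711, 0.1163]
orientation: [179.9, -0.2, -166.5]
force: [0.2, -0.1, -2.4]
opening: 0.0621
target [ 0.6033 -0.0723  0.082 ] tool shift/0.1m [-0.018 -0.017  0.343] turn/180 0.0001 deg -0.02
t 20.42 tcp [ 0.6013 -0.0711  0.1163] rpy [ 179.95   -0.23 -166.48] F [ 0.2 -0.1 -2.4] open 62.1 in dock -0.0166 -0.0044 j [ 12.  19. -16.  -0. -54. -88.]
```

View pics/n1.png

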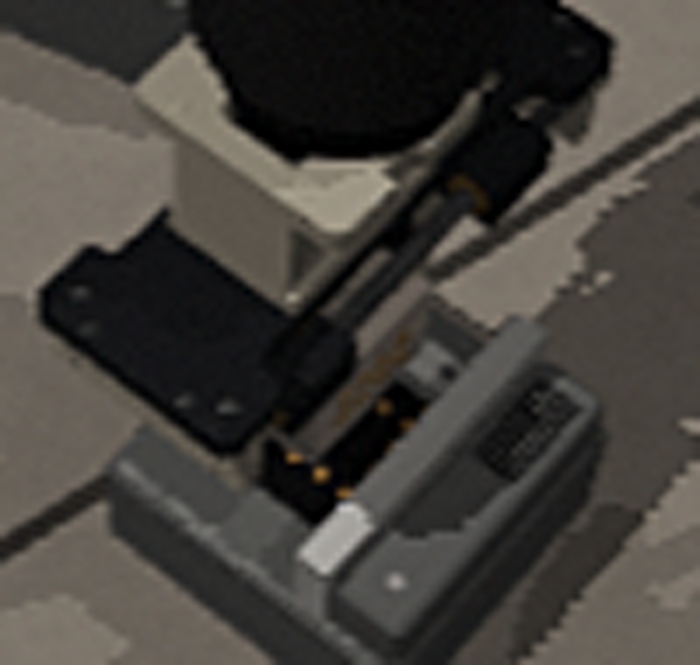

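View pics/n2.png

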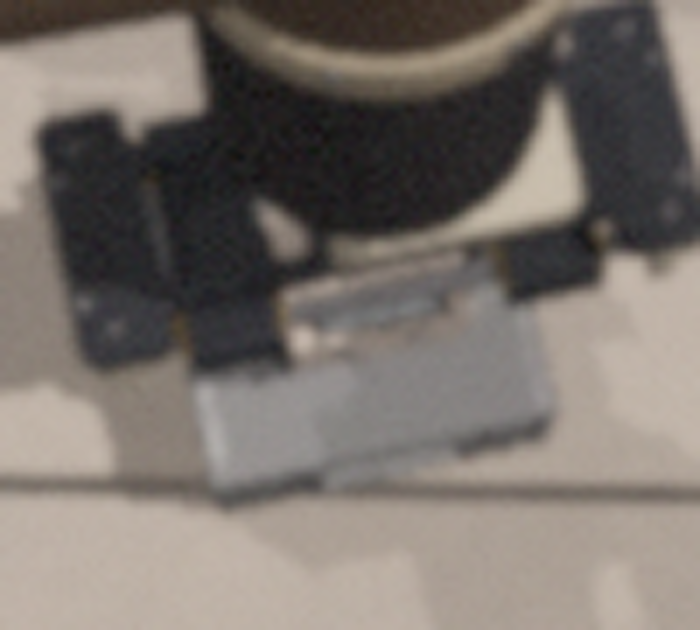

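```bash
python3 -m creep '[[0,0,0.06,0,55],[0,0,0.12,0,55],[0,0,0.18,0,55],[0,0,0.24,0,55],[0,0,0.3,0,55],[0,0,0.35,0,55],[0,0,0.35,0,55],[0,0,0.35,0,55]]';  python3 go.py d -.015 -.001 .082 -166.5
```

```text
clock: 21.18
tool_pos: [0.6029, -0.0721, 0.0836]
orientation: [-180.0, -0.0, -166.5]
force: [-0.4, 1.0, -1.9]
opening: 0.0619
target [ 0.6021 -0.0675  0.082 ] tool shift/0.1m [-0.003  0.047  0.016] turn/180 -0.0001 deg 0.02
t 21.18 tcp [ 0.6029 -0.0721  0.0836] rpy [-1.8000e+02 -5.0000e-02 -1.6652e+02] F [-0.4  1.  -1.9] open 61.9 in dock -0.0153 -0.0057 j [ 12.  21. -18.   0. -50. -88.]
```

```bash
python3 -m creep '[[0,0,0.02,0,55],[0,0,0.03,0,55],[0,0.01,0.03,0,55],[0,0.02,0.03,0,55],[0,0.03,0.03,0,55],[0,0.04,0.03,0,55],[0,0.045,0.03,0,55],[0,0.045,0.03,0,55]]';  python3 go.py d -.015 -.001 .082 -166.5
```

```text
clock: 21.85
tool_pos: [0.6021, -0.0675, 0.0812]
orientation: [-180.0, 0.0, -166.5]
force: [-0.2, 0.5, -1.7]
opening: 0.0616
target [ 0.6021 -0.0675  0.082 ] tool shift/0.1m [-0.    -0.    -0.008] turn/180 -0.0 deg 0.0
t 21.85 tcp [ 0.6021 -0.0675  0.0812] rpy [-1.800e+02  1.000e-02 -1.665e+02] F [-0.2  0.5 -1.7] open 61.6 in dock -0.015 -0.001 j [ 12.  22. -19.   0. -50. -89.]
```

```bash
python3 -m creep '[[0,0.005,0,0,55],[0,0.01,0,0,55],[0,0.01,0,0,55],[0,0.01,0,0,55],[0,0.01,0,0,55],[0,0.01,0,0,55],[0,0.01,0,0,55],[0,0.01,0,0,55]]';  python3 go.py d -.015 -.001 .082 -166.5
```

```text
clock: 22.52
tool_pos: [0.6021, -0.0672, 0.0812]
orientation: [-180.0, 0.0, -166.5]
force: [2.2, -5.0, -2.2]
opening: 0.0619
target [ 0.6021 -0.0675  0.082 ] tool shift/0.1m [ 0.    -0.003 -0.008] turn/180 -0.0001 deg 0.01
t 22.52 tcp [ 0.6021 -0.0672  0.0812] rpy [-1.7996e+02  1.0000e-02 -1.6651e+02] F [ 2.2 -5.  -2.2] open 61.9 in dock -0.015 -0.0007 j [ 12.  21. -19.   0. -50. -89.]
```

```bash
python3 -m creep '[[-0.01,-0.002,0,0,55],[-0.02,-0.004,0.0,0,55],[-0.03,-0.005,0.005,0,55],[-0.04,-0.005,0.01,0,55],[-0.05,-0.005,0.015,0,55],[-0.06,-0.005,0.02,0,55],[-0.06,-0.005,0.025,0,55],[-0.06,-0.005,0.025,0,55]]';  python3 go.py d -.003 -.001 .0734 -166.5
```

```text
clock: 23.18
tool_pos: [0.6078, -0.0659, 0.0789]
orientation: [-180.0, -0.0, -166.5]
force: [-1.7, -5.2, 2.6]
opening: 0.0615
target [ 0.6138 -0.0647  0.0734] tool shift/0.1m [-0.061 -0.002  0.055] turn/180 0.0 deg -0.0
t 23.18 tcp [ 0.6078 -0.0659  0.0789] rpy [-1.7998e+02 -2.0000e-02 -1.6650e+02] F [-1.7 -5.2  2.6] open 61.5 in dock -0.0091 -0.0008 j [ 12.  22. -18.   0. -50. -89.]
```

```bash
python3 -m creep '[[-0.008,-0.002,0.006,0,55],[-0.016,-0.004,0.012,0,55],[-0.024,-0.004,0.018,0,55],[-0.032,-0.004,0.024,0,55],[-0.04,-0.004,0.03,0,55],[-0.045,-0.004,0.035,0,55],[-0.05,-0.004,0.04,0,55],[-0.05,-0.004,0.04,0,55]]';  python3 go.py d -.003 -.001 .0734 -166.5
```

```text
clock: 23.85
tool_pos: [0.6113, -0.0653, 0.0755]
orientation: [-180.0, -0.1, -166.5]
force: [-11.8, -2.4, 15.0]
opening: 0.062
target [ 0.6138 -0.0647  0.0734] tool shift/0.1m [-0.026 -0.     0.021] turn/180 0.0 deg -0.0
t 23.85 tcp [ 0.6113 -0.0653  0.0755] rpy [-1.800e+02 -1.500e-01 -1.665e+02] F [-11.8  -2.4  15. ] open 62.0 in dock -0.0056 -0.001 j [ 12.  23. -18.   0. -50. -89.]
```

```bash
python3 -m creep '[[-0.003,0,0.001,0,55],[-0.006,0,0.002,0,55],[-0.009,0,0.003,0,55],[-0.01,0,0.004,0,55],[-0.01,0,0.004,0,55],[-0.01,0,0.004,0,55],[-0.01,0,0.004,0,55],[-0.01,0,0.004,0,55]]';  python3 go.py d -.003 -.001 .0734 -166.5; python3 - <<'E'
from h import *
s=snapshot("scene");crop(s,"pics/o1.png",245,180,75,70,9)
s=snapshot("top");crop(s,"pics/o2.png",215,110,80,70,9)
E
```

```text
clock: 24.52
tool_pos: [0.6118, -0.0652, 0.0755]
orientation: [-180.0, -0.2, -166.5]
force: [-13.6, -2.3, 19.6]
opening: 0.0621
target [ 0.6138 -0.0647  0.0734] tool shift/0.1m [-0.021  0.     0.021] turn/180 -0.0 deg 0.0
t 24.52 tcp [ 0.6118 -0.0652  0.0755] rpy [-180.     -0.18 -166.5 ] F [-13.6  -2.3  19.6] open 62.1 in dock -0.0051 -0.001 j [ 12.  23. -18.   0. -50. -89.]
```

View pics/o1.png

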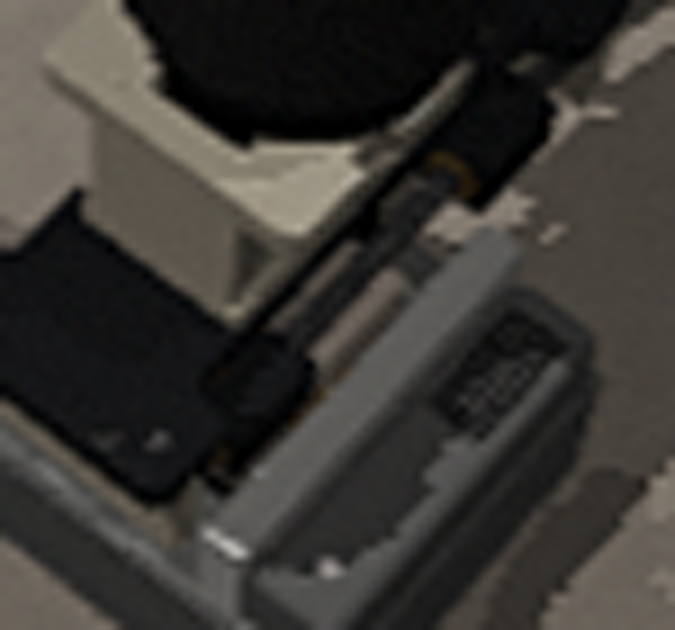

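View pics/o2.png

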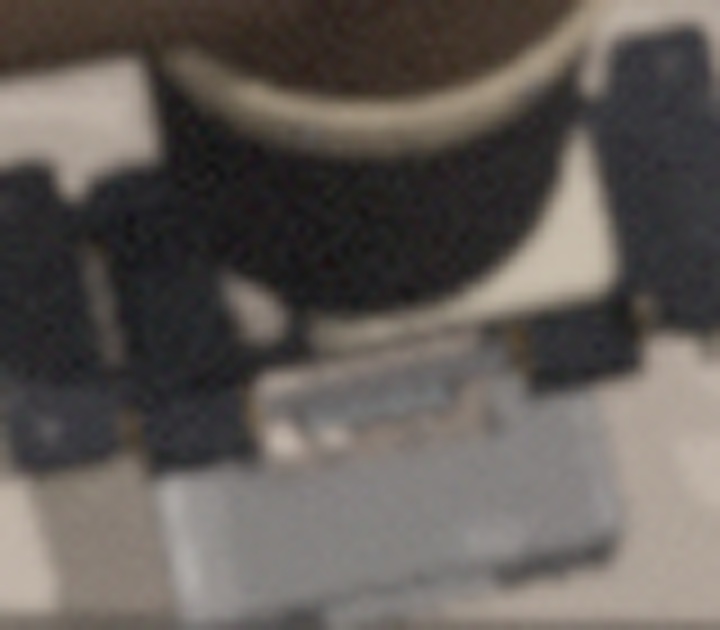

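```bash
python3 -m creep '[[-0.003,0,-0.002,0,55],[-0.006,0,-0.003,0,55],[-0.009,0,-0.003,0,55],[-0.012,0,-0.003,0,55],[-0.015,0,-0.003,0,55],[-0.015,0,-0.003,0,55],[-0.015,0,-0.003,0,55],[-0.015,0,-0.003,0,55]]';  python3 go.py d -.003 -.001 .0734 -166.5
```

```text
clock: 25.28
tool_pos: [0.6129, -0.0649, 0.0755]
orientation: [180.0, -0.2, -166.5]
force: [-13.6, -2.5, 18.8]
opening: 0.0621
target [ 0.6138 -0.0647  0.0734] tool shift/0.1m [-0.009 -0.     0.021] turn/180 -0.0 deg 0.01
t 25.28 tcp [ 0.6129 -0.0649  0.0755] rpy [ 180.     -0.22 -166.51] F [-13.6  -2.5  18.8] open 62.1 in dock -0.0039 -0.001 j [ 12.  23. -17.   0. -50. -89.]
```

```bash
python3 -m creep '[[-0.003,0,0,0,55],[-0.006,0,0,0,55],[-0.009,0,0,0,55],[-0.012,0,0,0,55],[-0.015,0,0,0,55],[-0.015,0,0,0,55],[-0.015,0,0,0,55],[-0.015,0,0,0,55]]';  python3 go.py d -.003 -.001 .0734 -166.5
```

```text
clock: 25.95
tool_pos: [0.6139, -0.0647, 0.0755]
orientation: [180.0, -0.3, -166.5]
force: [-15.7, -2.2, 19.1]
opening: 0.0619
target [ 0.6138 -0.0647  0.0734] tool shift/0.1m [0.001 0.    0.021] turn/180 -0.0 deg 0.01
t 25.95 tcp [ 0.6139 -0.0647  0.0755] rpy [ 180.     -0.26 -166.51] F [-15.7  -2.2  19.1] open 61.9 in dock -0.0029 -0.001 j [ 12.  23. -17.   0. -50. -89.]
```

```bash
python3 - <<'E'
from h import *
s=snapshot("scene");crop(s,"pics/p1.png",245,180,75,70,9)
s=snapshot("top");crop(s,"pics/p2.png",215,110,80,70,9)
a=cv2.imread("pics/o2.png");b=cv2.imread("pics/p2.png")
g=lambda i,r:cv2.cvtColor(i,cv2.COLOR_BGR2GRAY)[r].astype(np.float32)
for n,r in(("logger",np.s_[370:450,260:490]),("finger r",np.s_[320:390,530:640]),("finger l",np.s_[380:465,150:250]),("dock",np.s_[500:600,170:620])):
    print(n,np.array(cv2.phaseCorrelate(g(a,r),g(b,r))[0])/9)
a=cv2.imread("pics/o1.png");b=cv2.imread("pics/p1.png")
for n,r in(("logger",np.s_[270:370,310:410]),("finger",np.s_[330:470,210:310]),("dock",np.s_[290:600,430:600])):
    print(n,np.array(cv2.phaseCorrelate(g(a,r),g(b,r))[0])/9)
E
```

```text
logger [-0.04145104 -0.06798276]
finger r [-0.00345548  0.00126343]
finger l [-0.03417861 -0.04864888]
dock [ 0.00805222 -0.00210788]
logger [0.02380775 0.02821088]
finger [0.00426498 0.00011536]
dock [ 0.00148573 -0.00054162]
```

View pics/p1.png

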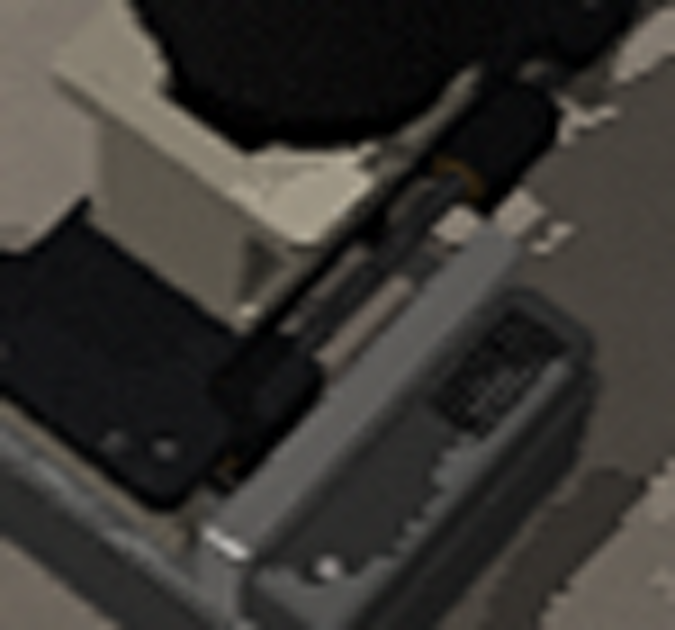

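View pics/p2.png

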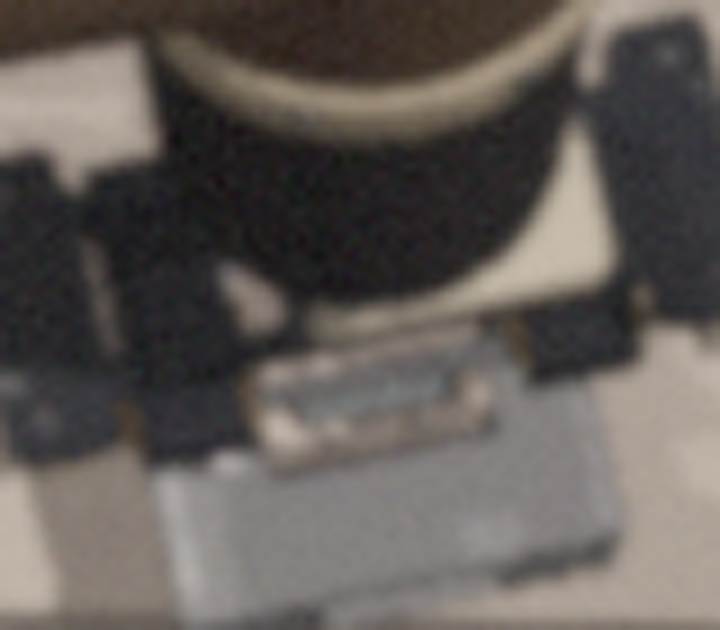

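```bash
python3 - <<'E'
from fit import *
s=snapshot("top");p=[.6165,-.0630,.235]
x0,y0,f=235,135,18
ims=[]
for X in(-.003,-.0055):
    im=cv2.resize(s["img"][y0:y0+35,x0:x0+40],None,fx=f,fy=f,interpolation=cv2.INTER_CUBIC)
    b=[np.array(v) for v in [(-.023,.031,0),(-.023,-.031,0),(-.023,-.031,.032),(-.023,.031,.032),(-.009,.031,.046),(-.009,-.031,.046)]]
    seg=[(0,1),(1,2),(2,3),(3,0),(3,4),(2,5),(4,5)]
    o=np.array([X,-.001,.056])
    draw(s,im,p,[(b[i]+o,b[j]+o) for i,j in seg],x0,y0,f,(0,255,0)); 
    dk=[(np.array([-.065,.065,.056]),np.array([-.065,-.065,.056])),(np.array([-.025,.031,.068]),np.array([.018,.031,.068]))]
    draw(s,im,p,dk,x0,y0,f,(255,0,255))
    cv2.imwrite(f"pics/q{X}.png",im)
o=cv2.imread("pics/o2.png")
E
```

```text
(no output)
```

View pics/q-0.003.png

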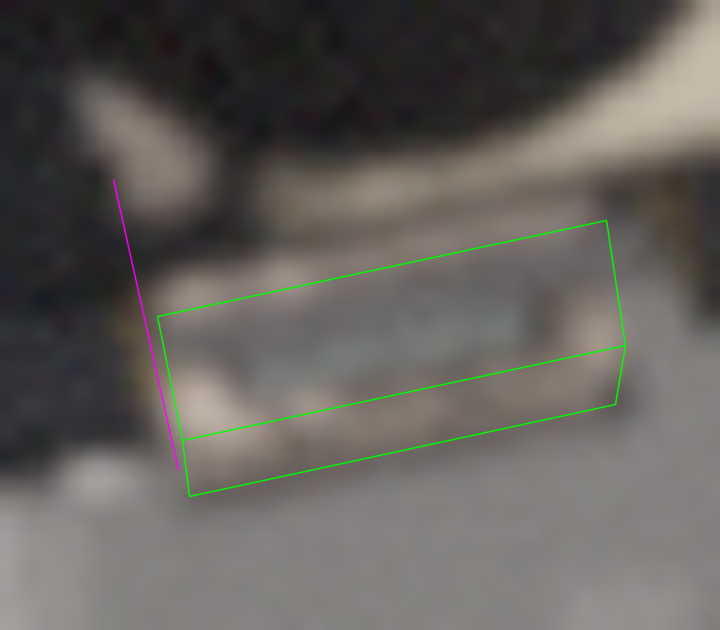

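View pics/q-0.0055.png

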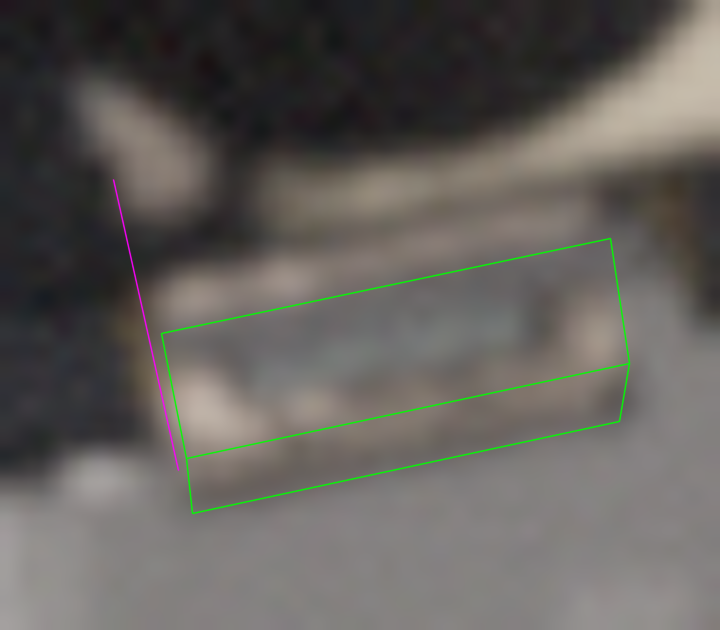

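```bash
python3 -m creep '[[0,0,-0.002,0,55],[0,0,-0.004,0,55],[0,0,-0.006,0,55],[0,0,-0.006,0,55],[0,0,-0.006,0,55],[0,0,-0.006,0,55],[0,0,-0.006,0,55],[0,0,-0.006,0,55]]';  python3 go.py d -.003 -.001 .0734 -166.5
```

```text
clock: 26.77
tool_pos: [0.6139, -0.0646, 0.0755]
orientation: [180.0, -0.3, -166.5]
force: [-12.3, -4.5, 15.3]
opening: 0.0618
target [ 0.6138 -0.0647  0.0734] tool shift/0.1m [ 0.001 -0.     0.021] turn/180 -0.0001 deg 0.02
t 26.77 tcp [ 0.6139 -0.0646  0.0755] rpy [ 179.99   -0.27 -166.52] F [-12.3  -4.5  15.3] open 61.8 in dock -0.0029 -0.001 j [ 12.  23. -17.  -0. -50. -89.]
```

```bash
python3 -m creep '[[-0.004,0,0,0,55],[-0.008,0,0,0,55],[-0.008,0,0,0,55],[-0.008,0,0,0,55],[-0.008,0,0,0,55],[-0.008,0,0,0,55],[-0.008,0,0,0,55],[-0.008,0,0,0,55]]';  python3 go.py d -.003 -.001 .0734 -166.5;  python3 - <<'E'
from plant import ctrl, snapshot
from h import *
s=snapshot("top");crop(s,"pics/r2.png",235,135,40,35,18)
import numpy as np
for i in range(3):
    snapshot("top"); print(ctrl.get_obs()["force"].round(1),ctrl.get_obs()["tool_pos"].round(4))
E
```

```text
clock: 27.43
tool_pos: [0.6145, -0.0645, 0.0756]
orientation: [180.0, -0.3, -166.5]
force: [-13.6, -3.2, 15.3]
opening: 0.0618
target [ 0.6138 -0.0647  0.0734] tool shift/0.1m [ 0.007 -0.     0.022] turn/180 -0.0001 deg 0.01
t 27.43 tcp [ 0.6145 -0.0645  0.0756] rpy [ 179.99   -0.3  -166.51] F [-13.6  -3.2  15.3] open 61.8 in dock -0.0023 -0.001 j [ 12.  23. -17.  -0. -50. -89.]
[-14.2  -2.6  15.7] [ 0.6145 -0.0645  0.0756]
[-13.   -3.6  15.4] [ 0.6145 -0.0645  0.0756]
[-13.8  -3.8  15.2] [ 0.6145 -0.0645  0.0756]
```

View pics/r2.png

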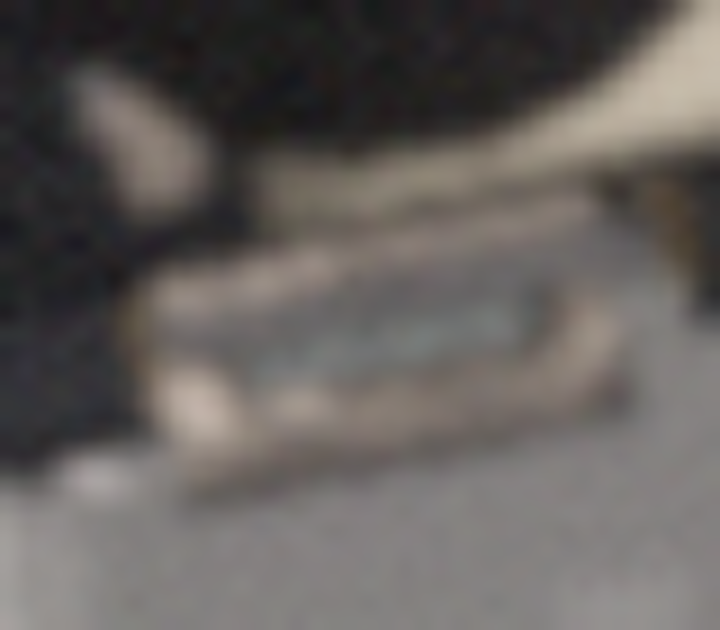

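```bash
python3 - <<'E'
from fit import *
fr=[snapshot("top") for _ in range(4)];s=fr[0]
img=np.mean([f["img"].astype(float) for f in fr],0).mean(2).astype(np.float32)
p=[.6165,-.0630,.235]
xs=np.arange(-.075,-.0115,.001)
ys=np.arange(-.02,.0201,.002)
prof=[]
for y in ys:
    uv=proj(s,T(p,np.c_[xs,np.full(len(xs),y),np.full(len(xs),.056)])).astype(np.float32)
    prof.append(cv2.remap(img,uv[:,:1],uv[:,1:],cv2.INTER_CUBIC)[:,0])
prof=np.array(prof);m=prof.mean(0)
for a,b in zip(xs,m):print(round(a*1000),round(float(b)),end=" | ")
print(ctrl.get_obs()["clock"])
E
```

```text
-75 124 | -74 126 | -73 127 | -72 129 | -71 129 | -70 129 | -69 126 | -68 123 | -67 120 | -66 117 | -65 116 | -64 118 | -63 122 | -62 126 | -61 128 | -60 130 | -59 131 | -58 132 | -57 132 | -56 132 | -55 132 | -54 132 | -53 131 | -52 131 | -51 131 | -50 131 | -49 131 | -48 131 | -47 130 | -46 130 | -45 130 | -44 130 | -43 130 | -42 130 | -41 130 | -40 130 | -39 130 | -38 130 | -37 130 | -36 130 | -35 130 | -34 129 | -33 128 | -32 126 | -31 122 | -30 116 | -29 109 | -28 102 | -27 98 | -26 97 | -25 100 | -24 105 | -23 110 | -22 115 | -21 119 | -20 122 | -19 123 | -18 123 | -17 122 | -16 120 | -15 117 | -14 116 | -13 116 | -12 117 | 27.8333
```

```bash
cat > prof.py <<'E'
from fit import *
s=snapshot("top")
def run(img,p,zb,off,ys):
    # path param: bed from -40..-23 at z=0, front face z0..32, chamfer to (-9,46), top to 0
    pts=[(x,0) for x in np.arange(-40,-23,1)]+[(-23,z) for z in np.arange(0,32,4)]+[(-23+d,32+d) for d in np.arange(0,14,1)]+[(x,46) for x in np.arange(-9,-4,1)]
    pts=np.array(pts)/1000.
    P=[]
    for y in ys:
        q=np.c_[pts[:,0]+off[0],np.full(len(pts),y+off[1]),pts[:,1]+zb]
        uv=proj(s,T(p,q)).astype(np.float32); P.append(cv2.remap(img,uv[:,:1],uv[:,1:],cv2.INTER_CUBIC)[:,0])
    return pts,np.mean(P,0)
i0=cv2.imread("pics/top0.png").astype(np.float32).mean(2)
i1=s["img"].astype(np.float32).mean(2)
ys=np.arange(-.016,.0161,.002)
a,m0=run(i0,[.4959,.1976,.332],0,(0,0),ys)
_,m1=run(i1,[.6165,-.063,.235],.056,(-.003,-.001),ys)
_,m2=run(i1,[.6165,-.063,.235],.056,(-.006,-.001),ys)
for r,x,y,z in zip(a,m0,m1,m2):print((r*1000).round(),int(x),int(y),int(z))
E
python3 prof.py
```

```text
[-40.   0.] 145 129 130
[-39.   0.] 142 130 130
[-38.   0.] 140 130 129
[-37.   0.] 137 131 129
[-36.   0.] 136 130 130
[-35.   0.] 136 130 130
[-34.   0.] 135 129 131
[-33.   0.] 135 129 130
[-32.   0.] 135 129 130
[-31.   0.] 134 129 129
[-30.   0.] 134 128 129
[-29.   0.] 134 126 129
[-28.   0.] 134 121 129
[-27.   0.] 134 115 128
[-26.   0.] 133 109 126
[-25.   0.] 132 102 121
[-24.   0.] 130 97 115
[-23.   0.] 127 96 109
[-23.   4.] 124 99 102
[-23.   8.] 120 105 97
[-23.  12.] 117 110 96
[-23.  16.] 115 115 99
[-23.  20.] 114 119 104
[-23.  24.] 116 122 110
[-23.  28.] 118 122 115
[-23.  32.] 122 122 119
[-22.  33.] 126 119 122
[-21.  34.] 126 115 122
[-20.  35.] 122 113 120
[-19.  36.] 117 115 116
[-18.  37.] 114 117 113
[-17.  38.] 113 116 114
[-16.  39.] 112 111 117
[-15.  40.] 112 105 117
[-14.  41.] 110 102 113
[-13.  42.] 109 101 107
[-12.  43.] 113 102 102
[-11.  44.] 122 104 101
[-10.  45.] 137 110 101
[-9. 46.] 154 118 103
[-8. 46.] 167 124 106
[-7. 46.] 176 126 111
[-6. 46.] 182 124 118
[-5. 46.] 186 116 124
```

```bash
cat > prof2.py <<'E'
from fit import *
s=snapshot("top")
pts=[(-23,z) for z in np.arange(0,32,2)]+[(-23+d,32+d) for d in np.arange(0,14,1)]+[(x,46) for x in np.arange(-9,-6,1)]
pts=np.r_[np.array([(x,0) for x in np.arange(-38,-23,1)]),np.array(pts)]/1000.
def run(name,x0,y0,f,off,zb,p=[.6165,-.063,.235]):
    img=cv2.imread(name).astype(np.float32).mean(2)
    P=[]
    for y in np.arange(-.016,.0161,.002):
        q=np.c_[pts[:,0]+off[0],np.full(len(pts),y+off[1]),pts[:,1]+zb]
        uv=(proj(s,T(p,q))+.5-[x0,y0])*f-.5; uv=uv.astype(np.float32); P.append(cv2.remap(img,uv[:,:1],uv[:,1:],cv2.INTER_CUBIC)[:,0])
    return np.mean(P,0).astype(int)
crop(s,"pics/now.png",215,110,80,70,9)
A=run("pics/n2.png",205,110,7,(-.0166,-.0044),.1163-.0192)
B=run("pics/o2.png",215,110,9,(-.003,-.001),.056)
C=run("pics/p2.png",215,110,9,(-.003,-.001),.056)
D=run("pics/now.png",215,110,9,(-.003,-.001),.056)
E=run("pics/top0.png",0,0,1,(0,0),0,[.4959,.1976,.332])
for r in zip((pts*1000).round().tolist(),E,A,B,C,D):print(*r)
E
python3 prof2.py
```

```text
[-38.0, 0.0] 140 132 130 130 129
[-37.0, 0.0] 137 131 130 130 129
[-36.0, 0.0] 136 131 130 129 129
[-35.0, 0.0] 136 132 130 129 129
[-34.0, 0.0] 135 132 130 130 130
[-33.0, 0.0] 135 132 130 130 130
[-32.0, 0.0] 135 132 130 130 130
[-31.0, 0.0] 134 133 130 129 129
[-30.0, 0.0] 134 133 129 128 128
[-29.0, 0.0] 134 133 129 126 126
[-28.0, 0.0] 134 133 128 122 122
[-27.0, 0.0] 134 133 127 117 116
[-26.0, 0.0] 133 132 126 110 108
[-25.0, 0.0] 132 131 124 104 101
[-24.0, 0.0] 130 129 122 101 97
[-23.0, 0.0] 127 127 120 101 96
[-23.0, 2.0] 125 126 120 103 98
[-23.0, 4.0] 124 125 120 104 100
[-23.0, 6.0] 122 124 121 106 102
[-23.0, 8.0] 120 123 122 108 105
[-23.0, 10.0] 118 122 123 109 108
[-23.0, 12.0] 117 122 123 111 110
[-23.0, 14.0] 116 121 124 112 112
[-23.0, 16.0] 115 121 124 114 115
[-23.0, 18.0] 114 121 125 115 117
[-23.0, 20.0] 114 121 124 116 118
[-23.0, 22.0] 115 122 124 117 120
[-23.0, 24.0] 116 122 123 118 121
[-23.0, 26.0] 117 122 121 119 121
[-23.0, 28.0] 118 122 119 119 122
[-23.0, 30.0] 120 122 118 119 122
[-23.0, 32.0] 122 121 116 118 121
[-22.0, 33.0] 126 119 115 115 118
[-21.0, 34.0] 126 115 117 113 115
[-20.0, 35.0] 122 113 116 114 114
[-19.0, 36.0] 117 115 113 116 115
[-18.0, 37.0] 114 117 109 117 117
[-17.0, 38.0] 113 115 105 115 115
[-16.0, 39.0] 112 110 104 110 111
[-15.0, 40.0] 112 105 103 105 106
[-14.0, 41.0] 110 102 104 102 102
[-13.0, 42.0] 109 102 107 102 101
[-12.0, 43.0] 113 103 113 104 102
[-11.0, 44.0] 122 106 118 108 105
[-10.0, 45.0] 137 111 120 114 110
[-9.0, 46.0] 154 119 116 120 118
[-8.0, 46.0] 167 124 108 123 123
[-7.0, 46.0] 176 126 101 122 126
```

```bash
python3 - <<'E'
import cv2,numpy as np
a=cv2.imread("pics/o2.png")[300:500,220:540];b=cv2.imread("pics/now.png")[300:500,220:540]
cv2.imwrite("pics/cmp.png",cv2.resize(np.vstack([a,b]),None,fx=1.5,fy=1.5))
E
```

```text
(no output)
```

View pics/cmp.png

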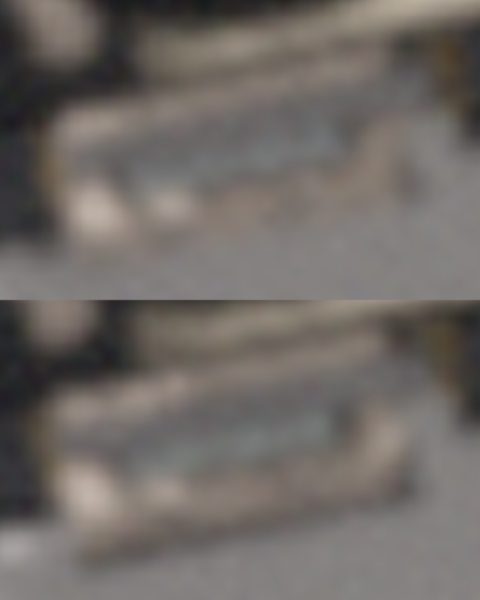

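The display features sit where they did in the in-air reference relative to the TCP. So the logger moved with the fingers and hasn't slipped, and the x push still feels soft. It may not be at the wall yet, so I'll push further back in small steps.

```bash
python3 -m creep '[[-0.003,0,0,0,55],[-0.006,0,0,0,55],[-0.009,0,0,0,55],[-0.01,0,0,0,55],[-0.01,0,0,0,55],[-0.01,0,0,0,55],[-0.01,0,0,0,55],[-0.01,0,0,0,55]]';  python3 go.py d -.003 -.001 .0734 -166.5; python3 prof2.py | awk '{print $1,$2,$4,$6,$7}' | sed -n '30,48p'
```

```text
clock: 28.6
tool_pos: [0.6145, -0.0645, 0.0756]
orientation: [180.0, -0.4, -166.5]
force: [-17.1, -2.7, 18.3]
opening: 0.062
target [ 0.6138 -0.0647  0.0734] tool shift/0.1m [0.007 0.    0.022] turn/180 -0.0001 deg 0.02
t 28.6 tcp [ 0.6145 -0.0645  0.0756] rpy [ 179.98   -0.39 -166.52] F [-17.1  -2.7  18.3] open 62.0 in dock -0.0023 -0.001 j [ 12.  23. -17.  -0. -50. -89.]
[-23.0, 28.0] 122 119 123
[-23.0, 30.0] 122 119 123
[-23.0, 32.0] 121 118 123
[-22.0, 33.0] 119 115 120
[-21.0, 34.0] 115 113 116
[-20.0, 35.0] 113 114 114
[-19.0, 36.0] 115 116 116
[-18.0, 37.0] 117 117 118
[-17.0, 38.0] 115 115 117
[-16.0, 39.0] 110 110 112
[-15.0, 40.0] 105 105 106
[-14.0, 41.0] 102 102 102
[-13.0, 42.0] 102 102 102
[-12.0, 43.0] 103 104 103
[-11.0, 44.0] 106 108 105
[-10.0, 45.0] 111 114 110
[-9.0, 46.0] 119 120 118
[-8.0, 46.0] 124 123 124
[-7.0, 46.0] 126 122 128
```

```bash
python3 -m creep '[[-0.003,0,0,0,55],[-0.006,0,0,0,55],[-0.006,0,0,0,55],[-0.006,0,0,0,55],[-0.006,0,0,0,55],[-0.006,0,0,0,55],[-0.006,0,0,0,55],[-0.006,0,0,0,55]]';  python3 go.py d -.003 -.001 .0734 -166.5; python3 - <<'E'
from h import *
s=snapshot("scene");cv2.imwrite("pics/z1.png",s["img"]);s=snapshot("top");cv2.imwrite("pics/z2.png",s["img"])
print(ctrl.get_obs()["force"].round(1),ctrl.get_obs()["tool_pos"].round(4))
E
```

```text
clock: 29.32
tool_pos: [0.6145, -0.0645, 0.0756]
orientation: [180.0, -0.5, -166.5]
force: [-19.8, -4.2, 19.7]
opening: 0.0619
target [ 0.6138 -0.0647  0.0734] tool shift/0.1m [0.007 0.    0.022] turn/180 -0.0001 deg 0.03
t 29.32 tcp [ 0.6145 -0.0645  0.0756] rpy [ 179.98   -0.45 -166.53] F [-19.8  -4.2  19.7] open 61.9 in dock -0.0023 -0.001 j [ 12.  23. -17.  -0. -50. -89.]
[-19.1  -3.2  20.4] [ 0.6145 -0.0645  0.0755]
```

View pics/z1.png

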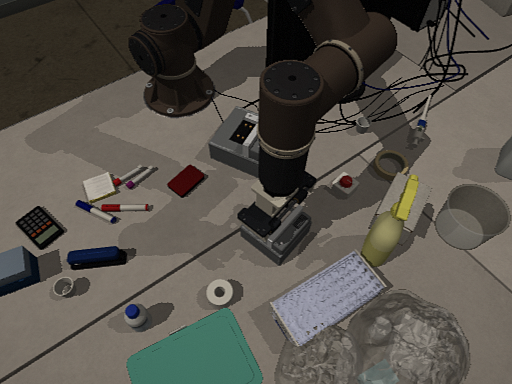

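View pics/z2.png

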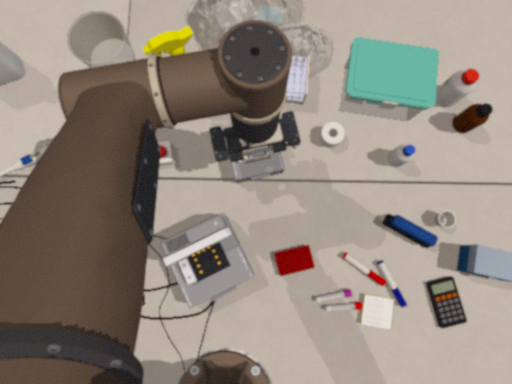

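The TCP no longer moves in x or z as the push grows, so the logger is hard against both the wall and the bed, at about 28 N in total. The bystanders are in place and the drawer is shut, so I'm handing in.

```bash
python3 - <<'E'
from plant import workorder
print(workorder.close_job())
E
python3 go.py
```

```text
the job is handed in; nothing more can be done
None
the job is handed in; nothing more can be done
```

The job is handed in at about 29 s of the 59 s allowed, with the logger still held pressed home. No verdict was reported.

**What I did:** I laid the battery pack in the open drawer of the smaller dock, let it go and pushed the drawer shut. I then set the logger on the bed with its display towards the drawer and one end against the end stop, and pressed it down and back. The bed was reached first. I then pushed back in small steps while easing the downward force a little, so the push was not one single stroke.

**Last checks:**
- **Drawer:** it hit a hard stop after about 74 mm of travel, and afterwards only the finger lip showed past the dock's edge. The pack looked flat in the pocket before closing; I could not see it once shut.
- **Logger position:** extra push no longer moved the tool in height or towards the wall. The top image puts the logger within about 1 mm of home in x. It met the stop and rests about 1 mm from nominal in y. The tool's tilt was about 0.5°.
- **Force:** about 20 N back and 20 N down, roughly 28 N in total.
- **Bystanders:** those visible in the last pictures looked unmoved. Some, such as the red-knobbed timer, were partly hidden by the arm.

**What disagreed:** at one point I judged from the images that the fingers were slipping on the logger. A profile comparison showed it had moved with them and was not yet at the wall, so I pushed further. I could not see the pins directly, so their being fully in is inferred from this hard contact.

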